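Run the wooden animals through the dust arch with the joystick gate

ROBOT

A 7-joint arm with a two-finger parallel gripper is mounted at the origin on the work surface. World frame = base frame: x ahead of the robot, y to its left, z up, the work surface at z = 0. Lengths are in m, angles in rad, forces in N, time in s.
With the tool pointing down it reaches from about 0.4 to 0.875 m from the base axis. Payload 19.3 kg.
Tool frame: the origin (TCP) lies at the very end of the fingers, on their centre line; the grasp point (between the pads) lies 19 mm behind it; x points along the fingers, z is the direction in which the jaws open and shut, and the axes are right-handed (so a half turn about x gives the same grasp; the last joint's range is limited). The gripper opens to 85 mm and grips with 20 to 120 N. Pads are 22 mm wide; open, the fingers measure 114 mm over their backs; the gripper's body (76 mm by 85 mm) begins 54 mm behind the grasp point. The pads swing forward as they close: fully open they stand 13 mm farther back than shut.
Start: joints at [-1.355, 0.521, -0.036, 1.599, 0.021, 1.021, -0.113], TCP at [0.176, 0.6, 0.192] pointing down, gripper open.
Joint ranges: [-2.91, 2.91], [-0.3, 2.13], [-1.5, 1.42], [0.17, 2.43], [-1.26, 4.41], [0.16, 1.93], [-2.52, 2.52]. Speed limits (rad/s): [1.89, 1.89, 2.39, 2.39, 3.01, 3.01, 3.01].

INTERFACE

Orientations are given as a unit quaternion [x, y, z, w].
In Python, from workcell import state, snapshot, camera_info, sign_off gives the robot as it stands.
- The arm moves only by the shell command python3 -m pendant 'ROWS' [FORCE]. ROWS is JSON, a list of rows, each a list of 5 numbers: the shift along the tool's x, y, z in mm, then the turn about the tool's x in rad, then the finger opening in mm, from 0 to 85.4. In form: [[tx, ty, tz, roll, hand], ...]. A call has 1 to 5 rows; each row shifts and turns the commanded pose from where the row before left it, along the tool's axes as they then stand; what a row does not reach is not made up. A row lasts 1/12 s, in which the tool goes at most 41.7 mm and 7.16 degrees, less where a joint would pass 70% of its speed; a pose out of reach is approached as far as the arm can. A call is refused whole if a number of a shift passes 41.7 or a number of a turn 0.125, either way. A call with a gripper value outside its range is refused whole. The fingers move at their own pace and stop on an object; FORCE is the grip in N (left out, the last holds). Time passes only in rows, so rows that do not move let the fingers close. It gives the time, the measured TCP pose, the force and the opening at its end, in the units of the state.
- state(): the state, without advancing time (a new reading comes with each control period).
- snapshot(name): name is "scene" or "top"; returns (picture, depth): 400x640x3 uint8, red, green, blue; 400x640 float32, m along the optical axis (not along the pixel's ray), 0 where there is no reading.
- camera_info(name): a dict with "fovy" (degrees; the focal length in pixels is half the picture's height over the tangent of half this angle, whatever the lens; pixels are square), "cx", "cy" (the principal point, pixels), "origin" and "orientation" of the camera in the world. Camera axes: x right, y down, z forward; pixel columns grow to the right and rows downward; lengths in m; the calibration is good to about 2 mm. A picture is of the moment at which its call begins. camera_info takes no time and is no camera call.
- sign_off(): hands the job in, once; it reports no verdict.
The state is a dict: "clock": time; "joints": joint angles; "dq": joint speeds; "tau": joint torques, N m; "tool_pos": TCP position; "orientation": TCP orientation; "wrist_force": force on the tool from outside, world axes, zero at the start; "ft_torque": the same for the moment, N m; "finger_gap": opening from 0.0 (shut) to 1.0 (fully open).
Only numpy, scipy, OpenCV 4.12 (cv2) and the standard library are available. Lean on these libraries where they do the work, as an engineer would, in place of code of your own. Each camera call takes 0.05 s, during which the arm holds its last target.

TASK

Send every wooden animal on the bench through the dust arch: first set them all, upright and one behind another, on the upper part of the sloped roller lane so that they roll down and wait at the closed gate, then tilt the joystick to its green-dot side and keep it held over until all of them have rolled through and come to rest on the lower part of the lane, and only then let it return to centre. Finally stand all the animals upright on the floor of the blue tray, and leave the glue, tools and other things on the bench where they are.

Things in the scene. Friction and masses are not known exactly. Their poses are not given: they have to be found in the camera images.
- dog_mid (a point): wooden toy animal, dog of mid-brown wood on a dark base (prick ears, tail); may be absent. About 0.12 kg (varies). Flat base 68 long (x) x 46 wide (y) x 14 mm thick; torso and legs above it: a slab 40 long, 22 mm thick (y), up to 54 mm above the underside; head at the +x end, all below 86 mm. Point: middle of the torso, 40 mm above the underside; x to the nose, z up. Grip across the 22 mm.
- giraffe_mid (a point): wooden toy animal, giraffe of dark wood on a mid-brown base (upright neck, tallest, 84 mm); may be absent. About 0.12 kg (varies). Flat base 68 long (x) x 46 wide (y) x 14 mm thick; torso and legs above it: a slab 40 long, 22 mm thick (y), up to 54 mm above the underside; head at the +x end, all below 86 mm. Point: middle of the torso, 40 mm above the underside; x to the nose, z up. Grip across the 22 mm.
- elephant_mid (a point): wooden toy animal, elephant of dark wood on a dark base (round ears, trunk); may be absent. About 0.12 kg (varies). Flat base 68 long (x) x 46 wide (y) x 14 mm thick; torso and legs above it: a slab 40 long, 22 mm thick (y), up to 54 mm above the underside; head at the +x end, all below 86 mm. Point: middle of the torso, 40 mm above the underside; x to the nose, z up. Grip across the 22 mm.
- bear_mid (a point): wooden toy animal, bear of mid-brown wood on a mid-brown base (round head and ears); may be absent. About 0.12 kg (varies). Flat base 68 long (x) x 46 wide (y) x 14 mm thick; torso and legs above it: a slab 40 long, 22 mm thick (y), up to 54 mm above the underside; head at the +x end, all below 86 mm. Point: middle of the torso, 40 mm above the underside; x to the nose, z up. Grip across the 22 mm.
- lane_gate (a point): middle of the roller lane at the gate, level with the roller tops, 85 mm above the bench. The lane slopes 7 degrees: x across it, y uphill (to the robot's left), z square to the rollers. Free grey rollers run from y = -308 to +276 mm; slick aluminium side rails stand 10 mm above them, 58 mm apart inside, 70 outside. Animals go base lengthwise along it, nose either way, and roll at 0.2 to 0.3 m/s
- lane_load (a point): point on the lane's middle, level with the roller tops, 250 mm uphill of the gate, axes as lane_gate: an animal set down here has room behind three already queued at the gate; it rolls down by itself. A dark plate closes the lane's top end 47 mm farther, 21 mm high
- lane_stop (a point): middle of the lane, level with the roller tops, at the face of the red end plate (the bottom stop), 308 mm downhill of the gate, axes as lane_gate. The plate stands 27 mm above the rollers
- arch (a point): top middle of the yellow dust arch over the lane just below the gate, 18 mm downhill of it: 26 mm long, 88 mm wide, top 108 mm above the rollers, 98 mm clear beneath, axes as lane_gate
- gate (a joint): orange gate across the lane: 0 = up, standing 16 mm above the rollers; grows as it sinks (m), animals pass when it is beyond about 0.018. Worked only by the joystick, which sinks it 60 mm per rad
- joystick (a joint): tilt of the joystick in rad: 0 upright, positive towards the green dot, stops at -0.45 and +0.45. Spring-centred: 0.7 N m per rad (about 3.3 N at the knob at 0.4 rad); linked to the gate, which sinks 60 mm per rad.
- stick_knob (a point): centre of the black ball knob, 32 mm across, on the joystick (steel shaft 12 mm thick); 85 mm above the pivot, moves with the stick
- stick_pivot (a point): pivot of the joystick, 50 mm above the bench in the middle of the grey console's top (console 90 x 90 x 46 mm, fixed). Does not tilt: y points to the green dot (the opening side, roughly the robot's left), z up.
- tray: blue fixed tray 170 (x) x 200 (y) mm, walls 5 mm thick and 20 mm high, floor 5 mm thick; origin at the centre of its underside on the bench. Holds four animals two by two, e.g. with middles at x = +-40, y = +-44 mm and bases lengthwise along y.
- glue: white glue jar with orange lid, 42 mm across, 62 mm high, between console and lane; a bystander
- sandblock: cork sanding block 65 x 40 x 22 mm, between console and lane; a bystander
- gouge: gouge with wooden handle, 200 mm long, lying left of the animals; a bystander

How it is judged:
On the way, in this order (a step that is already met when the one before it is completed fails the run):
1. all animals stand on the rollers above the closed gate, at rest (y of dog_mid in the frame of lane_gate between 0.02 and 0.285 m and x of dog_mid in the frame of lane_gate between -0.015 and 0.015 m and z of dog_mid in the frame of lane_gate between 0.03 and 0.052 m and angle between each of dog_mid, giraffe_mid, elephant_mid, bear_mid's own z axis and vertical below 0.25 rad and linear speed of each of dog, giraffe, elephant, bear below 0.03 m/s and y of giraffe_mid in the frame of lane_gate between 0.02 and 0.285 m and x of giraffe_mid in the frame of lane_gate between -0.015 and 0.015 m and z of giraffe_mid in the frame of lane_gate between 0.03 and 0.052 m and y of elephant_mid in the frame of lane_gate between 0.02 and 0.285 m and x of elephant_mid in the frame of lane_gate between -0.015 and 0.015 m and z of elephant_mid in the frame of lane_gate between 0.03 and 0.052 m and y of bear_mid in the frame of lane_gate between 0.02 and 0.285 m and x of bear_mid in the frame of lane_gate between -0.015 and 0.015 m and z of bear_mid in the frame of lane_gate between 0.03 and 0.052 m and value of joint joystick between -0.06 and 0.06 rad), for 0.2 s.
2. the joystick is tilted to the green side, opening the gate (value of joint joystick above 0.3 rad), for 0.2 s.
3. all animals stand at rest on the rollers below the arch while the joystick is still held over (y of dog_mid in the frame of lane_gate between -0.3 and -0.055 m and x of dog_mid in the frame of lane_gate between -0.015 and 0.015 m and z of dog_mid in the frame of lane_gate between 0.03 and 0.052 m and angle between each of dog_mid, giraffe_mid, elephant_mid, bear_mid's own z axis and vertical below 0.25 rad and linear speed of each of dog, giraffe, elephant, bear below 0.03 m/s and y of giraffe_mid in the frame of lane_gate between -0.3 and -0.055 m and x of giraffe_mid in the frame of lane_gate between -0.015 and 0.015 m and z of giraffe_mid in the frame of lane_gate between 0.03 and 0.052 m and y of elephant_mid in the frame of lane_gate between -0.3 and -0.055 m and x of elephant_mid in the frame of lane_gate between -0.015 and 0.015 m and z of elephant_mid in the frame of lane_gate between 0.03 and 0.052 m and y of bear_mid in the frame of lane_gate between -0.3 and -0.055 m and x of bear_mid in the frame of lane_gate between -0.015 and 0.015 m and z of bear_mid in the frame of lane_gate between 0.03 and 0.052 m and value of joint joystick above 0.25 rad), for 0.2 s.
4. the joystick is back at centre (value of joint joystick between -0.06 and 0.06 rad), for 0.2 s.
At the end, for the whole second after the job is handed in: every animal stands upright (within 0.12 rad) and at rest on the floor of the tray, its middle at most 70 mm (x) and 85 mm (y) from the tray's centre, and the joystick is centred within 0.06 rad (all of step 4 and x of dog_mid in the frame of tray between -0.07 and 0.07 m and y of dog_mid in the frame of tray between -0.085 and 0.085 m and z of dog_mid in the frame of tray between 0.035 and 0.055 m and angle between each of dog_mid, giraffe_mid, elephant_mid, bear_mid's own z axis and vertical below 0.12 rad and linear speed of each of dog, giraffe, elephant, bear below 0.03 m/s and x of giraffe_mid in the frame of tray between -0.07 and 0.07 m and y of giraffe_mid in the frame of tray between -0.085 and 0.085 m and z of giraffe_mid in the frame of tray between 0.035 and 0.055 m and x of elephant_mid in the frame of tray between -0.07 and 0.07 m and y of elephant_mid in the frame of tray between -0.085 and 0.085 m and z of elephant_mid in the frame of tray between 0.035 and 0.055 m and x of bear_mid in the frame of tray between -0.07 and 0.07 m and y of bear_mid in the frame of tray between -0.085 and 0.085 m and z of bear_mid in the frame of tray between 0.035 and 0.055 m); the robot touches nothing.
It fails at once if the glue jar, sanding block, or gouge is pushed more than 40 mm from its place (distance of any of glue, sandblock, gouge from where it was at the start of the episode above 0.04 m).
Of dog, giraffe, elephant, bear only 3 to 4 are there at a start; the rules pass over those that are not, and their reading is None.
At some moment in a run one of dog, giraffe, elephant, bear may be knocked a few centimetres aside while the robot is not near it.
Once in a run the grip may slacken for a moment while it holds something.
It also fails if it takes over 210 s, if anything falls off the work surface, if the arm or the gripper's body presses on something with over 40 N, if the wrist force passes 120 N, or if a joint passes its speed limit or range.

## Working session

There is one attempt and no reset: what is moved stays moved. The work goes in short steps, Python scripts to look and compute and a shell command to move; the robot and the scene stay as the last step left them, time stands still between calls to the robot, and variables do not carry over. Pictures are saved under pics/ and viewed, and the job is handed in when it is done.

```bash
ls; mkdir -p pics; python3 - <<'E'
from workcell import *
import cv2
print(state())
for n in("scene","top"):
    i=camera_info(n);print(n,i)
    p,d=snapshot(n);cv2.imwrite(f"pics/{n}0.png",p[:,:,::-1])
E
```

```text
pics
{'clock': 0.0, 'joints': array([-1.3552184 ,  0.52202627, -0.03631309,  1.59998937,  0.0212037 ,
        1.02114928, -0.11279889]), 'dq': array([ 3.66087737e-04,  6.61807171e-06, -1.04578148e-03,  1.04080732e-03,
       -1.67180902e-03, -1.25414959e-03,  1.40154944e-03]), 'tau': array([-8.49961161e-04, -9.27095389e+01,  1.97932407e+00, -3.69929087e+01,
        1.76947145e-02,  8.31427606e-03, -1.80850049e-05]), 'tool_pos': array([0.1761284 , 0.59925938, 0.19152498]), 'orientation': array([-0.42397516,  0.56642446,  0.42341905,  0.56579563]), 'wrist_force': array([-0.64319321, -0.2462308 ,  0.30439709]), 'ft_torque': array([ 0.03778948,  0.04608059, -0.01786637]), 'finger_gap': 0.9967600705409686}
scene {'fovy': 47.27056273129762, 'cx': 313.9201790592802, 'cy': 203.9412553181008, 'origin': array([ 0.99776266, -0.27961816,  1.08985844]), 'orientation': array([ 0.85354152,  0.44302778, -0.1249259 , -0.24410402])}
top {'fovy': 45.088644781183305, 'cx': 323.614529243011, 'cy': 189.6531953807389, 'origin': array([0.37956223, 0.07532627, 1.49956616]), 'orientation': array([-0.70408815,  0.70823357, -0.02852925,  0.0430252 ])}
```

View pics/scene0.png

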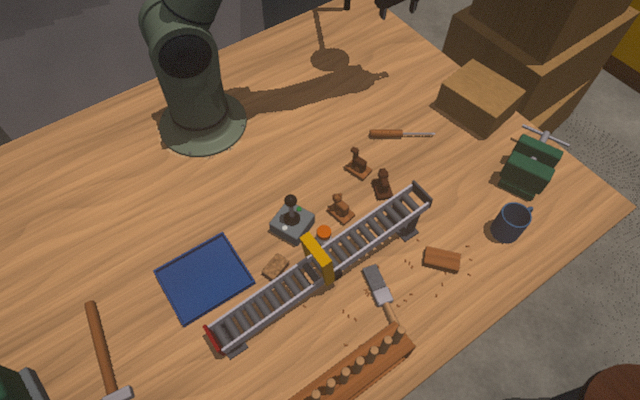

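View pics/top0.png

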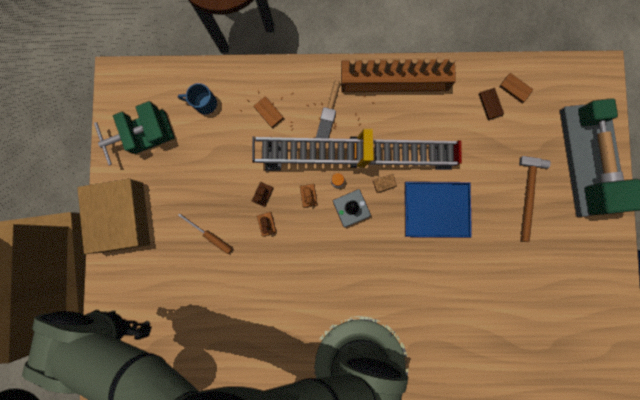

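Three animals are visible: in the top view at about (262,194), (309,196) and (266,224). The lane runs from (255,150) to (460,152), the arch is at (367,148), the stick at (352,208) and the tray at (438,209).

```bash
cat > h.py <<'E'
from workcell import *
import cv2, numpy as np
from scipy.spatial.transform import Rotation as R
def cam(n):
    i=camera_info(n);f=200/np.tan(np.radians(i['fovy'])/2)
    return f,i['cx'],i['cy'],np.array(i['origin']),R.from_quat(i['orientation']).as_matrix()
def world(n,d):
    f,cx,cy,o,M=cam(n)
    v,u=np.mgrid[0:400,0:640]
    p=np.stack([(u-cx)/f*d,(v-cy)/f*d,d],-1)@M.T+o
    p[d==0]=np.nan
    return p
def proj(n,P):
    f,cx,cy,o,M=cam(n);q=(np.atleast_2d(P)-o)@M
    return np.c_[q[:,0]/q[:,2]*f+cx,q[:,1]/q[:,2]*f+cy]
def ray(n,u,v,z):
    f,cx,cy,o,M=cam(n);r=M@np.array([(u-cx)/f,(v-cy)/f,1.]);return o+r*(z-o[2])/r[2]
def crop(n,name,x0,y0,x1,y1,k):
    p,d=snapshot(n);cv2.imwrite(f"pics/{name}.png",cv2.resize(p[y0:y1,x0:x1,::-1],None,fx=k,fy=k,interpolation=cv2.INTER_CUBIC));return p,d
def tcp():
    s=state();return s['clock'],s['tool_pos'],R.from_quat(s['orientation']).as_matrix(),s['wrist_force'],s['finger_gap']
E
python3 - <<'E'
from h import *
p,d=crop("top","t1",240,120,480,250,3.3)
p2,d2=crop("scene","s1",140,110,460,360,2.5)
W=world("top",d);W2=world("scene",d2)
np.savez("w0.npz",W=W,W2=W2,p=p,p2=p2,d=d)
for nm,W_ in(("top",W),("scene",W2)):
    b=(W_[...,2]>0.02)&(W_[...,2]<0.1)
    print(nm,'bench z',np.nanmedian(W_[...,2][(W_[...,0]>.3)&(W_[...,0]<.75)&(abs(W_[...,1])<.6)]))
x=W[...,0];y=W[...,1];z=W[...,2]
# animals: above bench z>0.02, x range left of lane
m=((z>0.01)&(x>.3)&(x<.57)&(y>-.05)&(y<.45)).astype(np.uint8)
n,l,s,c=cv2.connectedComponentsWithStats(m)
for k in range(1,n):
    if s[k,4]>20:
        q=W[l==k];print(s[k],c[k].round(1),np.nanmean(q,0).round(3),q[:,2].max().round(3))
h=p.astype(int)
r,g,bb=h[...,0],h[...,1],h[...,2]
for nm,mm in(("red",(r>110)&(g<50)&(bb<60)),("yel",(r>150)&(g>110)&(bb<60)),("blue",(bb>100)&(r<60))):
    mm=mm&(W[...,0]>.3)&(W[...,0]<.8)&(abs(y)<.5)
    ys,xs=np.nonzero(mm);print(nm,len(xs),xs.min(),xs.max(),ys.min(),ys.max(),np.nanmin(W[mm],0).round(3),np.nanmax(W[mm],0).round(3),np.nanmean(W[mm],0).round(3))
M=tcp()[2];print(M.round(3))
E
```

```text
top bench z 0.0020836237951626924
scene bench z 0.0015581761041785214
[331 175  14  13 149] [337.1 180.6] [0.553 0.064 0.055] 0.07
[251 182  22  25 307] [261.7 193.8] [0.517 0.294 0.035] 0.075
[300 184  18  23 306] [308.  195.1] [0.512 0.153 0.034] 0.08
[333 189  38  38 895] [351.1 207.6] [0.472 0.022 0.058] 0.155
[257 212  19  24 313] [265.9 223.6] [0.426 0.281 0.035] 0.095
[211 234  22  20 196] [220.8 244.1] [0.365 0.421 0.024] 0.037
red 17 460 460 141 161 [ 0.606 -0.305  0.069] [ 0.668 -0.3    0.081] [ 0.643 -0.303  0.074]
yel 276 364 372 129 159 [ 0.596 -0.033  0.183] [ 0.681 -0.009  0.198] [ 0.638 -0.021  0.191]
blue 3107 198 470 101 236 [ 0.385 -0.343 -0.006] [0.794 0.48  0.096] [ 0.467 -0.241  0.006]
[[-0.    -0.959  0.282]
 [-0.001  0.282  0.959]
 [-1.    -0.    -0.001]]
```

View pics/t1.png

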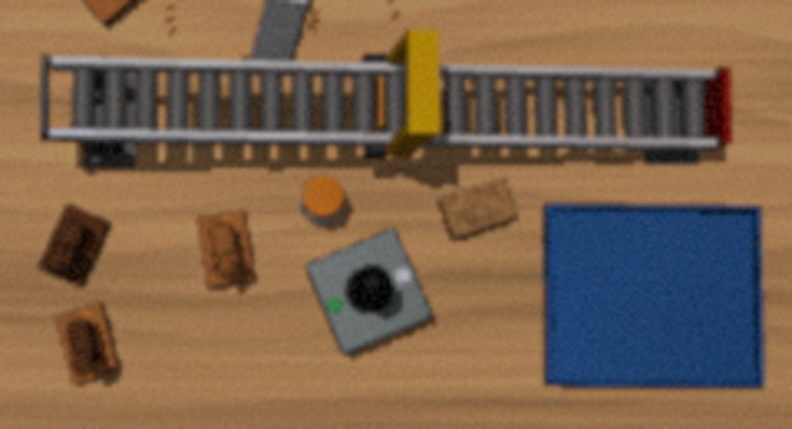

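View pics/s1.png

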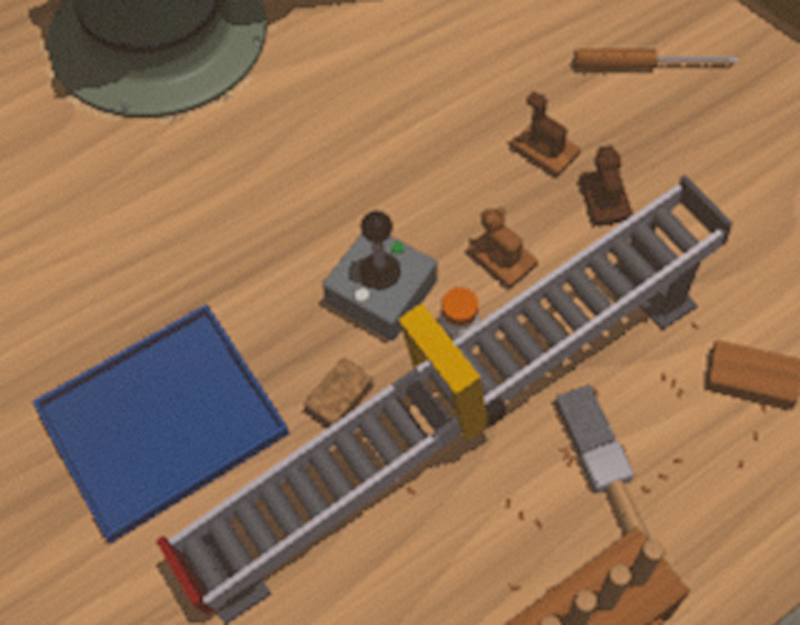

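```bash
cat > an.py <<'E'
from h import *
def animals(xr=(.3,.57),yr=(.1,.45),zr=(.007,.022),tz=(.03,.056),views=("top","scene")):
    out=[]
    for n in views:
        p,d=snapshot(n);W=world(n,d);x,y,z=np.moveaxis(W,-1,0)
        b=(x>xr[0])&(x<xr[1])&(y>yr[0])&(y<yr[1])&(z<tz[1]+.045)
        m=(b&(z>zr[0])).astype(np.uint8)
        k,l,s,c=cv2.connectedComponentsWithStats(m)
        for j in range(1,k):
            if s[j,4]<100: continue
            q=W[l==j]
            base=q[(q[:,2]<zr[1])]; tor=q[(q[:,2]>tz[0])&(q[:,2]<tz[1])]; hd=q[q[:,2]>tz[1]+.003]
            def rect(a):
                (cx,cy),(w,h),an=cv2.minAreaRect((a[:,:2]*1000).astype(np.float32))
                if w<h: w,h,an=h,w,an+90
                return np.round([cx,cy,w,h,(an+90)%180-90],1)
            print(n,c[j].round(),'base',rect(base) if len(base)>4 else None,'torso',rect(tor) if len(tor)>4 else None,'head',hd.mean(0).round(3) if len(hd) else None,'zmax',q[:,2].max().round(3),len(q))
if __name__=="__main__": animals()
E
python3 an.py
python3 - <<'E'
from h import *
z=np.load("w0.npz");W=z['W'];p=z['p'].astype(int);W2=z['W2'];p2=z['p2'].astype(int)
# rails: bright pixels around lane
for nm,W_,P in(("top",W,p),("sc",W2,p2)):
    x,y,zz=np.moveaxis(W_,-1,0)
    m=(x>.57)&(x<.72)&(y>-.31)&(y<.32)&(zz>.03)&(zz<.16)
    q=W_[m]
    # rail tops vs y
    for yc in(-.25,-.15,-.08,.05,.15,.25):
        s=q[abs(q[:,1]-yc)<.012]
        print(nm,yc,s[:,0].min().round(4),s[:,0].max().round(4),np.percentile(s[:,2],[50,90,97]).round(3))
    m2=m&(P.min(-1)>120); q=W_[m2]
    for side in(0,1):
        mid=np.polyval(np.polyfit(q[:,1],q[:,0],1),q[:,1]); s=q[(q[:,0]>mid)==bool(side)]
        print(nm,side,len(s),np.polyfit(s[:,1],s[:,0],1),np.polyfit(s[:,1],s[:,2],1))
    r,g,b=np.moveaxis(P,-1,0)
    for c,mm in(("red",(r>90)&(g<50)&(b<60)),("yel",(r>150)&(g>110)&(b<70)),("org",(r>170)&(g<140)&(g>60)&(b<60)),("green",(g>r+40)&(g>b+30)),("white",(P.min(-1)>170)&(x<.53))):
        mm=mm&(x>.38)&(x<.75)&(abs(y)<.4)
        if mm.sum(): print(nm,c,mm.sum(),W_[mm].min(0).round(3),W_[mm].max(0).round(3),np.median(W_[mm],0).round(3))
    mm=(x>.42)&(x<.53)&(abs(y-.02)<.06)
    k=W_[mm&(zz>.115)];print('knob',k.mean(0),k.max(0),k.min(0))
    k=W_[mm&(zz>.035)&(zz<.056)];print('console',cv2.minAreaRect((k[:,:2]*1000).astype(np.float32)))
    mm=(b>70)&(r<60)&(x>.38)&(x<.57)&(y<-.1)&(y>-.4)
    print('tray',cv2.minAreaRect((W_[mm][:,:2]*1000).astype(np.float32)),np.median(W_[mm][:,2]))
E
```

```text
top [262. 194.] base [518.7 296.1  68.   50.  -22.4] torso [522.8 295.   33.2  20.6 -24.1] head [0.505 0.303 0.066] zmax 0.074 324
top [308. 195.] base [513.8 156.3  68.   50.7   8.5] torso [5.093e+02 1.534e+02 5.200e+01 2.110e+01 3.000e-01] head [0.497 0.151 0.071] zmax 0.081 325
top [266. 224.] base [425.8 283.9  71.2  46.   14.9] torso [427.1 284.   40.9  21.5  16.5] head [0.409 0.279 0.083] zmax 0.09 330
top [221. 244.] base [366.6 423.3  75.6  27.9  53.9] torso [364.2 427.8  56.7  14.9  46.6] head None zmax 0.033 198
scene [381. 133.] base [368.7 419.9  77.9  21.1  45. ] torso None head None zmax 0.03 190
scene [357. 165.] base [424.  283.   71.2  46.6  17. ] torso [425.5 283.6  41.5  22.5  18.6] head [0.41  0.277 0.078] zmax 0.089 429
scene [382. 185.] base [518.  297.6  71.6  47.  -24. ] torso [516.7 296.6  44.4  25.6 -29.9] head [0.505 0.303 0.066] zmax 0.072 433
scene [340. 209.] base [513.2 153.3  69.1  46.6  10. ] torso [513.8 153.4  41.6  23.3  11.9] head [0.498 0.15  0.07 ] zmax 0.08 461
top -0.25 0.602 0.6708 [0.052 0.063 0.067]
top -0.15 0.6017 0.6728 [0.066 0.076 0.07
[... 1419 characters left out ...]
5] [ 0.671 -0.297  0.079] [ 0.639 -0.3    0.074]
sc yel 441 [ 0.524 -0.033 -0.   ] [0.681 0.103 0.195] [ 0.638 -0.019  0.19 ]
sc org 177 [ 0.54  -0.032  0.058] [0.681 0.083 0.193] [0.563 0.059 0.063]
sc green 14 [0.455 0.048 0.045] [0.466 0.059 0.053] [0.46  0.054 0.05 ]
sc white 12 [ 0.48  -0.012  0.045] [ 0.49  -0.003  0.052] [ 0.485 -0.007  0.049]
knob [0.47596842 0.01943304 0.1444736 ] [0.48831043 0.03634472 0.15325994] [0.45854883 0.00646772 0.13051146]
console ((472.31097412109375, 21.3353271484375), (90.37882995605469, 91.21476745605469), 22.735151290893555)
tray ((469.33966064453125, -243.4413299560547), (196.86585998535156, 169.6096954345703), 89.09783935546875) 0.005658363965437507
```

```bash
cat > go.py <<'E'
import sys
from h import *
x,y,z,phi=map(float,sys.argv[1:5])   # mm, deg: target TCP, jaw-axis (tool z) heading
t,p,M,f,g=tcp()
cur=np.degrees(np.arctan2(M[1,2],M[0,2]))
d=(phi-cur+180)%360-180
if len(sys.argv)>5: d=phi-cur
D=np.array([x,y,z])-p*1000
a=np.radians(cur)
ty=lambda a:(-D[0]*np.sin(a)+D[1]*np.cos(a), D[0]*np.cos(a)+D[1]*np.sin(a))
print(f"t={t:.2f} pos={(p*1000).round(1)} phi={cur:.1f} roll={-np.radians(d):.3f} now-frame tx={-D[2]:.1f} ty,tz={np.round(ty(a),1)} after-roll ty,tz={np.round(ty(np.radians(phi)),1)} |D|={np.linalg.norm(D):.0f} F={f.round(1)} gap={g*85.4:.1f}")
E
python3 go.py 518 297 110 67
```

```text
t=0.30 pos=[176.2 599.5 191.9] phi=73.6 roll=0.116 now-frame tx=81.9 ty,tz=[-413.2 -193.9] after-roll ty,tz=[-432.8 -144.9] |D|=464 F=[ 0.1 -0.   0.1] gap=85.3
```

```bash
python3 -m pendant '[[0,0,0,0.116,60],[0,-36,-12,0,60],[0,-36,-12,0,60],[0,-36,-12,0,60],[0,-36,-12,0,60]]' 40
python3 -m pendant '[[0,-36,-12,0,60],[0,-36,-12,0,60],[0,-36,-12,0,60],[0,-36,-12,0,60],[0,-36,-12,0,60]]'
python3 -m pendant '[[27,-36,-12,0,60],[27,-36,-12,0,60],[27,-36,-12,0,60],[0,0,0,0,60],[0,0,0,0,60]]'
python3 go.py 518 297 21 67; python3 an.py
```

```text
clock: 0.72
tool_pos: [0.2909, 0.4979, 0.1921]
orientation: [-0.39, 0.59, 0.39, 0.59]
wrist_force: [0.8, 0.6, 0.2]
finger_gap: 0.702
clock: 1.13
tool_pos: [0.4334, 0.3721, 0.1923]
orientation: [-0.39, 0.59, 0.39, 0.59]
wrist_force: [-0.0, 0.6, -0.4]
finger_gap: 0.706
clock: 1.55
tool_pos: [0.5091, 0.3038, 0.1182]
orientation: [-0.389, 0.591, 0.389, 0.589]
wrist_force: [-0.4, 0.6, -0.0]
finger_gap: 0.705
t=1.55 pos=[509.1 303.8 118.2] phi=66.8 roll=-0.004 now-frame tx=97.2 ty,tz=[-10.8  -2.8] after-roll ty,tz=[-10.8  -2.8] |D|=98 F=[-0.4  0.6 -0. ] gap=60.2
top [308. 195.] base [514.6 154.1  68.5  45.7   7.9] torso [ 5.217e+02  1.534e+02  2.790e+01  2.150e+01 -5.000e-01] head [0.497 0.151 0.07 ] zmax 0.079 320
top [219. 243.] base [364.5 425.9  71.1  28.   54.3] torso [371.3 431.7  53.6  13.   54.1] head None zmax 0.033 161
scene [358. 165.] base [420.2 299.1  82.9  69.3 -73.6] torso [426.4 284.   40.2  23.6  11.7] head [0.409 0.277 0.079] zmax 0.089 434
scene [382. 185.] base [518.6 297.8  71.2  47.5 -24.4] torso [515.5 297.5  48.1  21.7 -17.2] head [0.505 0.303 0.066] zmax 0.074 423
scene [340. 209.] base [513.8 151.2  71.8  46.5  15.1] torso [514.5 153.7  40.7  21.8  10.3] head [0.498 0.149 0.069] zmax 0.081 459
```

```bash
python3 -m pendant '[[0,-11,-3,0,60],[35,0,0,0,60],[35,0,0,0,60],[27,0,0,0,60],[0,0,0,0,60]]'
python3 go.py 518 297 21 67
python3 -m pendant '[[0,0,0,0,15],[0,0,0,0,15],[0,0,0,0,15],[0,0,0,0,15],[0,0,0,0,15]]' 50
python3 go.py 518 297 21 67
```

```text
clock: 2.07
tool_pos: [0.5151, 0.2983, 0.0188]
orientation: [-0.391, 0.591, 0.391, 0.587]
wrist_force: [-0.8, 0.4, 0.1]
finger_gap: 0.704
t=2.07 pos=[515.1 298.3  18.8] phi=67.1 roll=0.001 now-frame tx=-2.2 ty,tz=[-3.2 -0.1] after-roll ty,tz=[-3.2 -0.1] |D|=4 F=[-0.8  0.4  0.1] gap=60.1
clock: 2.48
tool_pos: [0.5182, 0.2993, 0.0242]
orientation: [-0.39, 0.589, 0.39, 0.59]
wrist_force: [-0.3, -2.1, 7.4]
finger_gap: 0.182
t=2.48 pos=[518.2 299.3  24.2] phi=67.0 roll=-0.001 now-frame tx=3.2 ty,tz=[-0.7 -2.2] after-roll ty,tz=[-0.7 -2.2] |D|=4 F=[-0.3 -2.1  7.4] gap=15.5
```

```bash
python3 - <<'E'
from h import *
crop("scene","s2",290,100,490,260,4)
E
```

```text
(no output)
```

View pics/s2.png

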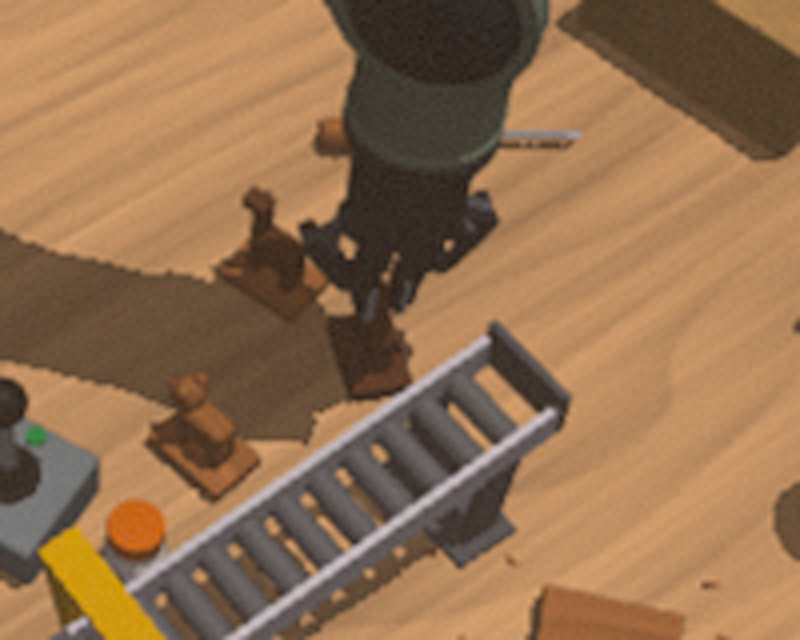

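```bash
python3 -m pendant '[[-3,0,0,0,5],[0,0,0,0,5],[0,0,0,0,5],[0,0,0,0,5]]' 50
python3 -m pendant '[[-20,0,0,0,5],[-30,0,0,0,5],[0,0,0,0,5],[0,0,0,0,5]]'
python3 - <<'E'
from h import *
crop("scene","s3",290,100,490,260,4)
E
```

```text
clock: 2.87
tool_pos: [0.5175, 0.2991, 0.0258]
orientation: [-0.39, 0.59, 0.39, 0.59]
wrist_force: [0.4, 0.1, -0.4]
finger_gap: 0.055
clock: 3.2
tool_pos: [0.5181, 0.2995, 0.0769]
orientation: [-0.39, 0.589, 0.39, 0.591]
wrist_force: [0.0, -0.3, -0.3]
finger_gap: 0.064
```

View pics/s3.png

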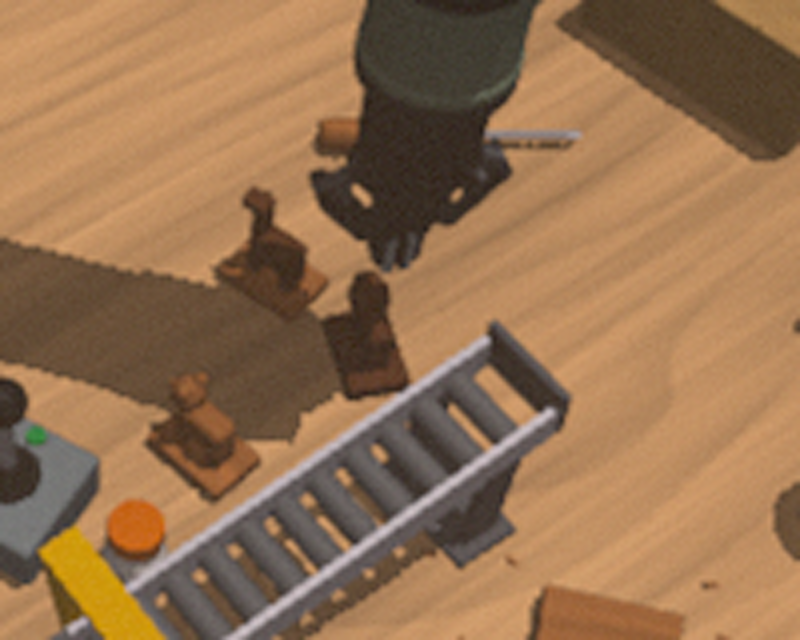

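```bash
python3 an.py; python3 - <<'E'
from h import *
print(proj("scene",[[.518,.297,.0],[.518,.297,.054],tcp()[1]]))
p,d=snapshot("scene");W=world("scene",d)
x,y,z=np.moveaxis(W,-1,0)
m=(abs(x-.518)<.06)&(abs(y-.297)<.06)&(z>.05)
q=W[m]; print(len(q)); 
# finger tip: lowest dark above
for a in np.unique((q[:,2]//.01)): 
  s=q[q[:,2]//.01==a]; print(a,len(s),s.mean(0).round(3))
E
```

```text
top [308. 195.] base [513.8 152.6  71.6  48.3   7.5] torso [521.3 153.6  27.5  21.3   0.7] head [0.497 0.151 0.07 ] zmax 0.08 325
top [221. 244.] base [366.  423.8  75.2  27.   54. ] torso [366.5 415.9  49.6  14.7  65.7] head None zmax 0.035 194
scene [357. 165.] base [426.3 282.7  70.8  48.6  19.5] torso [425.8 283.3  41.6  24.1  15.7] head [0.409 0.277 0.078] zmax 0.088 431
scene [381. 184.] base [515.2 297.1  69.8  46.7 -21.9] torso [518.5 293.   34.7  25.5 -32.5] head [0.501 0.302 0.065] zmax 0.074 426
scene [340. 209.] base [512.8 152.3  71.2  44.8  11.6] torso [511.2 152.6  45.3  20.8   9.3] head [0.498 0.149 0.07 ] zmax 0.079 460
[[380.80290319 189.85206456]
 [383.29243519 179.03171899]
 [384.56789208 174.07868876]]
6371
5.0 72 [0.519 0.295 0.055]
6.0 69 [0.501 0.302 0.065]
7.0 3 [0.498 0.301 0.071]
11.0 5 [0.519 0.292 0.117]
12.0 24 [0.522 0.295 0.125]
13.0 34 [0.52  0.293 0.135]
14.0 29 [0.522 0.295 0.145]
15.0 32 [0.523 0.297 0.156]
16.0 77 [0.52  0.294 0.166]
17.0 71 [0.523 0.296 0.174]
18.0 80 [0.527 0.299 0.185]
19.0 76 [0.528 0.298 0.195]
20.0 149 [0.521 0.292 0.205]
21
[... 384 characters left out ...]
.271 0.355]
36.0 136 [0.539 0.271 0.365]
37.0 108 [0.543 0.27  0.374]
38.0 16 [0.545 0.261 0.385]
39.0 82 [0.544 0.255 0.395]
40.0 81 [0.55  0.257 0.405]
41.0 77 [0.554 0.254 0.415]
42.0 90 [0.557 0.255 0.425]
43.0 100 [0.557 0.257 0.435]
44.0 127 [0.558 0.265 0.445]
45.0 157 [0.557 0.274 0.455]
46.0 237 [0.555 0.277 0.465]
47.0 342 [0.549 0.281 0.475]
48.0 426 [0.543 0.291 0.485]
49.0 385 [0.531 0.294 0.494]
50.0 216 [0.53  0.281 0.505]
51.0 310 [0.521 0.285 0.515]
52.0 356 [0.512 0.282 0.525]
53.0 282 [0.503 0.272 0.534]
54.0 188 [0.499 0.265 0.545]
55.0 174 [0.492 0.263 0.555]
56.0 160 [0.484 0.261 0.565]
57.0 143 [0.477 0.258 0.575]
58.0 88 [0.471 0.25  0.585]
59.0 11 [0.468 0.24  0.592]
```

```bash
python3 -m pendant '[[0,0,0,0,5],[0,0,0,0,5],[0,0,0,0,5]]'; python3 - <<'E'
from h import *
p,d=snapshot("scene");t,P,M,f,g=tcp();print(t,P)
pts=proj("scene",[P,P+[0,0,.019],P+[0,0,.038],P+[0,0,.1]])
im=cv2.resize(p[100:260,290:490,::-1],None,fx=4,fy=4,interpolation=cv2.INTER_CUBIC)
for a in pts: cv2.circle(im,(int((a[0]-290)*4),int((a[1]-100)*4)),3,(0,255,0),-1)
cv2.imwrite("pics/s4.png",im)
E
```

```text
clock: 3.65
tool_pos: [0.5173, 0.2989, 0.0752]
orientation: [-0.39, 0.59, 0.39, 0.59]
wrist_force: [-0.2, 0.6, 0.1]
finger_gap: 0.057
3.7 [0.51730212 0.2989267  0.07531693]
```

View pics/s4.png

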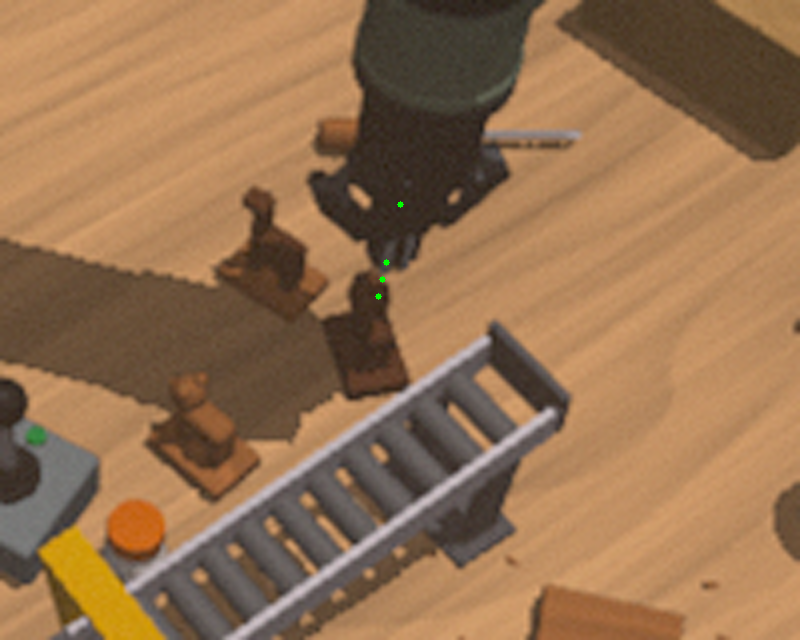

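```bash
python3 - <<'E'
from h import *
z=np.load("w0.npz")
for nm in("W","W2"):
    W=z[nm];x,y,zz=np.moveaxis(W,-1,0)
    m=(np.hypot(x-.176,y-.6)<.09)&(zz>.12)
    q=W[m];print(nm,len(q))
    q=q[np.argsort(q[:,2])];print(q[:8].round(3) if len(q) else '')
E
python3 go.py 440 210 120 67
```

```text
W 5393
[[0.171 0.551 0.244]
 [0.199 0.645 0.246]
 [0.197 0.639 0.246]
 [0.195 0.638 0.248]
 [0.167 0.546 0.25 ]
 [0.17  0.548 0.251]
 [0.173 0.55  0.253]
 [0.201 0.644 0.254]]
W2 269
[[0.191 0.642 0.245]
 [0.181 0.643 0.246]
 [0.196 0.645 0.247]
 [0.169 0.55  0.247]
 [0.169 0.557 0.248]
 [0.167 0.551 0.249]
 [0.177 0.645 0.249]
 [0.181 0.642 0.249]]
t=3.70 pos=[517.3 298.9  75.3] phi=67.0 roll=-0.000 now-frame tx=-44.7 ty,tz=[  36.4 -112.1] after-roll ty,tz=[  36.4 -112.1] |D|=126 F=[ 0.3  0.5 -1.1] gap=5.1
```

```bash
python3 -m pendant '[[-30,0,0,0,0],[-30,12,-37,0,0],[0,12,-37,0,0],[0,12,-37,0,0],[20,0,0,0,0]]'
python3 -m pendant '[[35,0,0,0,0],[25,0,0,0,0],[0,0,0,0,0],[0,0,0,0,0]]'
python3 go.py 440 210 20 67
```

```text
clock: 4.12
tool_pos: [0.4426, 0.211, 0.1139]
orientation: [-0.39, 0.59, 0.389, 0.591]
wrist_force: [4.1, 0.7, 1.8]
finger_gap: -0.0
clock: 4.45
tool_pos: [0.4443, 0.215, 0.0508]
orientation: [-0.39, 0.591, 0.39, 0.589]
wrist_force: [0.2, -0.7, -0.1]
finger_gap: -0.0
t=4.45 pos=[444.3 215.   50.8] phi=67.0 roll=-0.001 now-frame tx=30.8 ty,tz=[ 2.  -6.3] after-roll ty,tz=[ 2.  -6.3] |D|=32 F=[ 0.2 -0.7 -0.1] gap=-0.0
```

```bash
python3 - <<'E'
from h import *
p,d=snapshot("scene");t,P,M,f,g=tcp();print(t,P)
pts=proj("scene",[P,P+[0,0,.038]])
im=cv2.resize(p[100:260,290:490,::-1],None,fx=4,fy=4,interpolation=cv2.INTER_CUBIC)
for a in pts: cv2.circle(im,(int((a[0]-290)*4),int((a[1]-100)*4)),3,(0,255,0),-1)
cv2.imwrite("pics/s5.png",im)
E
```

```text
4.5 [0.4450543  0.21543326 0.0517804 ]
```

View pics/s5.png

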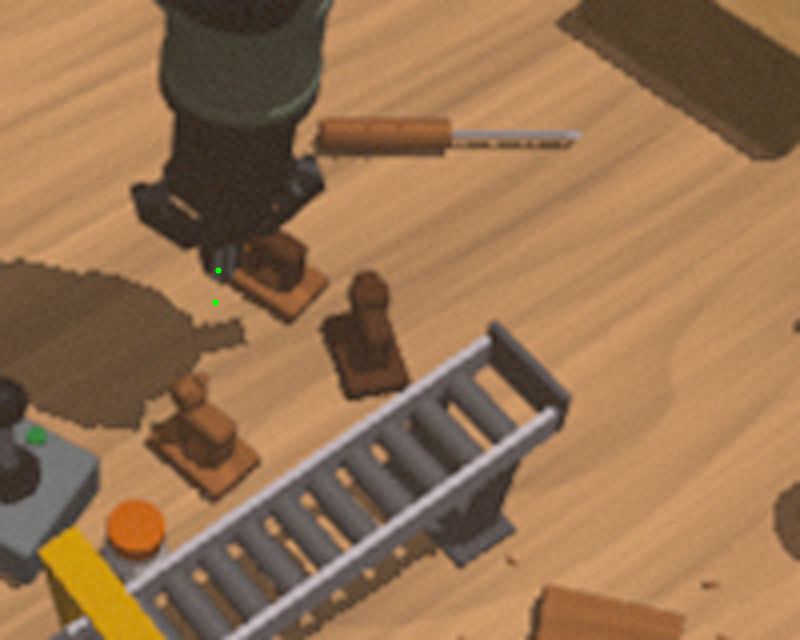

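The green mark 38 mm above the reported TCP sits at the real fingertip, so the reading is off along the tool. I'll probe the bench to confirm.

```bash
python3 -m pendant '[[30,0,0,0,0],[28,0,0,0,0],[8,0,0,0,0],[0,0,0,0,0]]'
python3 -m pendant '[[5,0,0,0,0],[5,0,0,0,0],[0,0,0,0,0]]'
python3 -m pendant '[[4,0,0,0,0],[3,0,0,0,0],[0,0,0,0,0]]'
```

```text
clock: 4.83
tool_pos: [0.4445, 0.2152, -0.0152]
orientation: [-0.39, 0.59, 0.39, 0.589]
wrist_force: [-0.6, 1.2, 0.8]
finger_gap: 0.002
clock: 5.08
tool_pos: [0.4452, 0.2157, -0.0244]
orientation: [-0.39, 0.589, 0.39, 0.59]
wrist_force: [0.3, -0.4, 0.1]
finger_gap: -0.0
clock: 5.33
tool_pos: [0.4447, 0.2154, -0.0321]
orientation: [-0.39, 0.59, 0.39, 0.59]
wrist_force: [0.3, -0.0, 0.1]
finger_gap: -0.0
```

```bash
python3 -m pendant '[[2,0,0,0,0],[0,0,0,0,0]]'
python3 -m pendant '[[2,0,0,0,0],[0,0,0,0,0]]';python3 -m pendant '[[2,0,0,0,0],[0,0,0,0,0]]'
```

```text
clock: 5.5
tool_pos: [0.4447, 0.2154, -0.0341]
orientation: [-0.39, 0.59, 0.39, 0.59]
wrist_force: [0.0, 0.2, 0.2]
finger_gap: 0.001
clock: 5.67
tool_pos: [0.4447, 0.2154, -0.0361]
orientation: [-0.39, 0.59, 0.39, 0.59]
wrist_force: [-0.3, 0.4, 1.3]
finger_gap: -0.005
clock: 5.83
tool_pos: [0.4447, 0.2154, -0.0382]
orientation: [-0.39, 0.59, 0.39, 0.59]
wrist_force: [-0.2, -0.3, 0.1]
finger_gap: 0.001
```

```bash
python3 -m pendant '[[1.5,0,0,0,0],[0,0,0,0,0]]'
python3 -m pendant '[[1.5,0,0,0,0],[0,0,0,0,0]]';python3 - <<'E'
from h import *
p,d=snapshot("scene");t,P,M,f,g=tcp();print(t,P,f)
pts=proj("scene",[P,[P[0],P[1],0]])
im=cv2.resize(p[120:220,290:450,::-1],None,fx=5,fy=5,interpolation=cv2.INTER_CUBIC)
for a in pts: cv2.circle(im,(int((a[0]-290)*5),int((a[1]-120)*5)),3,(0,255,0),-1)
cv2.imwrite("pics/s6.png",im)
E
```

```text
clock: 6.0
tool_pos: [0.4449, 0.2154, -0.0391]
orientation: [-0.39, 0.59, 0.39, 0.59]
wrist_force: [-1.7, -1.0, 8.0]
finger_gap: 0.001
clock: 6.17
tool_pos: [0.4449, 0.2155, -0.0393]
orientation: [-0.39, 0.59, 0.39, 0.59]
wrist_force: [-10.4, -4.0, 48.1]
finger_gap: -0.001
6.2167 [ 0.44494548  0.21547698 -0.03933374] [-10.27295453  -3.18378878  51.12852954]
```

View pics/s6.png

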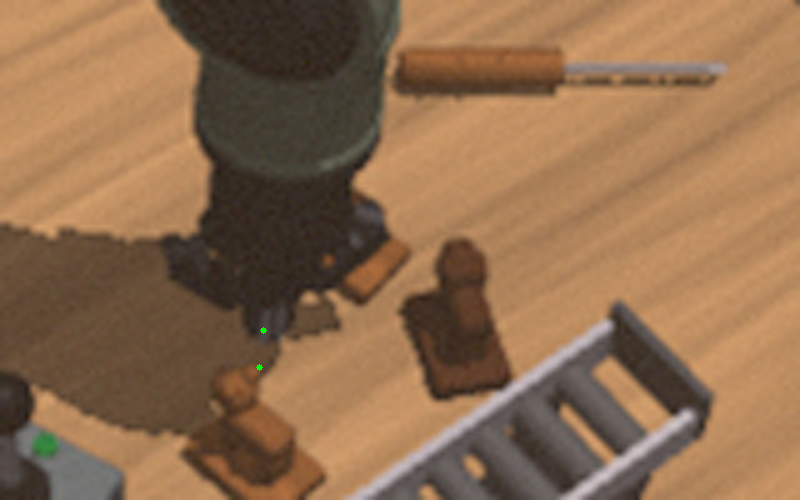

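```bash
sed -i "s/return s\['clock'\],s\['tool_pos'\]/return s['clock'],s['tool_pos']+[0,0,.039]/" h.py
python3 -m pendant '[[-3,0,0,0,0],[-40,0,0,0,60],[-40,0,0,0,60],[-40,0,0,0,60],[0,0,0,0,60]]'
python3 an.py; python3 go.py 516 297.5 22 67
```

```text
clock: 6.63
tool_pos: [0.4476, 0.2168, 0.0882]
orientation: [-0.39, 0.587, 0.39, 0.593]
wrist_force: [1.1, 1.7, 0.9]
finger_gap: 0.564
top [308. 195.] base [514.1 155.7  68.9  49.6   8.5] torso [521.5 153.6  27.7  21.3   1.2] head [0.496 0.151 0.07 ] zmax 0.084 321
top [221. 244.] base [364.3 425.7  75.7  30.6  51.4] torso [361.7 419.8  54.4   5.8  52.1] head None zmax 0.034 195
scene [384. 133.] base [374.7 427.2  57.6  13.3  54.9] torso None head None zmax 0.034 141
scene [358. 165.] base [424.6 283.1  70.6  47.9  16.8] torso [425.8 282.8  41.9  22.2  18.7] head [0.408 0.276 0.077] zmax 0.088 401
scene [381. 184.] base [514.3 296.9  70.1  45.8 -22.1] torso [511.2 298.1  51.4  22.9 -18.9] head [0.501 0.303 0.066] zmax 0.072 424
scene [340. 209.] base [513.2 153.3  70.1  46.6  10.4] torso [514.8 153.3  41.   21.4   9.7] head [0.498 0.149 0.07 ] zmax 0.08 463
t=6.73 pos=[445.6 215.9 122.5] phi=67.0 roll=-0.000 now-frame tx=100.5 ty,tz=[-32.9 102.6] after-roll ty,tz=[-32.9 102.6] |D|=147 F=[-0.1 -0.  -0.1] gap=59.5
```

```bash
python3 -m pendant '[[0,-11,34,0,60],[0,-11,34,0,60],[0,-11,34.6,0,60],[0,0,0,0,60]]'
python3 -m pendant '[[35,0,0,0,60],[35,0,0,0,60],[29,0,0,0,60],[0,0,0,0,60]]'
python3 go.py 515.5 297.3 22 67.5
```

```text
clock: 7.07
tool_pos: [0.5175, 0.302, 0.0805]
orientation: [-0.391, 0.589, 0.391, 0.59]
wrist_force: [-1.8, 0.0, -0.8]
finger_gap: 0.706
clock: 7.4
tool_pos: [0.5115, 0.2947, -0.0233]
orientation: [-0.39, 0.593, 0.39, 0.586]
wrist_force: [-1.3, -1.2, -0.7]
finger_gap: 0.701
t=7.40 pos=[511.5 294.7  15.7] phi=67.0 roll=-0.009 now-frame tx=-6.3 ty,tz=[-2.7  4. ] after-roll ty,tz=[-2.7  4. ] |D|=8 F=[-1.3 -1.2 -0.7] gap=59.9
```

```bash
python3 -m pendant '[[0,0,0,0,60],[0,0,0,0,60]]'
python3 go.py 515.5 297.3 22 67.5
```

```text
clock: 7.57
tool_pos: [0.5156, 0.297, -0.0161]
orientation: [-0.39, 0.59, 0.39, 0.59]
wrist_force: [-1.0, 0.0, -0.4]
finger_gap: 0.705
t=7.57 pos=[515.6 297.   22.9] phi=67.0 roll=-0.009 now-frame tx=0.9 ty,tz=[0.2 0.2] after-roll ty,tz=[0.2 0.2] |D|=1 F=[-1.   0.  -0.4] gap=60.2
```

```bash
python3 -m pendant '[[0,0,0,0,8],[0,0,0,0,8],[0,0,0,0,8],[0,0,0,0,8],[0,0,0,0,8]]' 50
python3 go.py 516 297.5 22 67
python3 -m pendant '[[-10,0,0,0,8],[-35,0,0,0,8],[-35,0,0,0,8],[-35,0,0,0,8],[-35,0,0,0,8]]'
python3 go.py 638.3 233 190 0
```

```text
clock: 7.98
tool_pos: [0.5159, 0.2973, -0.0156]
orientation: [-0.39, 0.589, 0.39, 0.59]
wrist_force: [-1.7, 0.6, 10.9]
finger_gap: 0.247
t=7.98 pos=[515.9 297.3  23.4] phi=67.0 roll=-0.000 now-frame tx=1.4 ty,tz=[-0.   0.2] after-roll ty,tz=[-0.   0.2] |D|=1 F=[-1.7  0.6 10.9] gap=21.1
clock: 8.4
tool_pos: [0.515, 0.2967, 0.1357]
orientation: [-0.39, 0.59, 0.39, 0.59]
wrist_force: [0.8, 0.2, -1.5]
finger_gap: 0.25
t=8.40 pos=[515.  296.7 174.7] phi=67.0 roll=1.169 now-frame tx=-15.3 ty,tz=[-138.4  -10.4] after-roll ty,tz=[-63.7 123.3] |D|=140 F=[ 0.8  0.2 -1.5] gap=21.3
```

```bash
python3 -m pendant '[[-4,0,0,0.117,8],[-4,0,0,0.117,8],[-4,0,0,0.117,8],[-4,0,0,0.117,8],[0,0,0,0.117,8]]'
python3 -m pendant '[[0,0,0,0.117,8],[0,0,0,0.117,8],[0,0,0,0.117,8],[0,0,0,0.117,8],[0,0,0,0.117,8]]'
python3 -m pendant '[[0,-15,31,0,8],[0,-16,31,0,8],[0,-16,31,0,8],[0,-16,30,0,8],[0,0,0,0,8]]'
python3 -m pendant '[[0,0,0,0,8],[0,0,0,0,8]]'
python3 go.py 638.3 233 137 0;python3 - <<'E'
from h import *
p,d=snapshot("scene");
im=cv2.resize(p[100:260,300:500,::-1],None,fx=4,fy=4,interpolation=cv2.INTER_CUBIC)
cv2.imwrite("pics/s7.png",im)
E
```

```text
clock: 8.82
tool_pos: [0.5155, 0.2971, 0.1509]
orientation: [-0.201, 0.677, 0.202, 0.678]
wrist_force: [0.5, -0.3, -2.1]
finger_gap: 0.247
clock: 9.23
tool_pos: [0.5151, 0.297, 0.15]
orientation: [0.003, 0.707, -0.002, 0.707]
wrist_force: [0.9, 0.6, -2.0]
finger_gap: 0.247
clock: 9.65
tool_pos: [0.6429, 0.2285, 0.15]
orientation: [0.002, 0.706, -0.003, 0.708]
wrist_force: [0.6, 0.1, -0.7]
finger_gap: 0.246
clock: 9.82
tool_pos: [0.6377, 0.2341, 0.1495]
orientation: [0.001, 0.707, -0.0, 0.707]
wrist_force: [-0.3, -0.2, -0.9]
finger_gap: 0.25
t=9.82 pos=[637.7 234.1 188.5] phi=-0.1 roll=-0.001 now-frame tx=51.5 ty,tz=[-1.1  0.6] after-roll ty,tz=[-1.1  0.6] |D|=51 F=[-0.3 -0.2 -0.9] gap=21.3
```

View pics/s7.png

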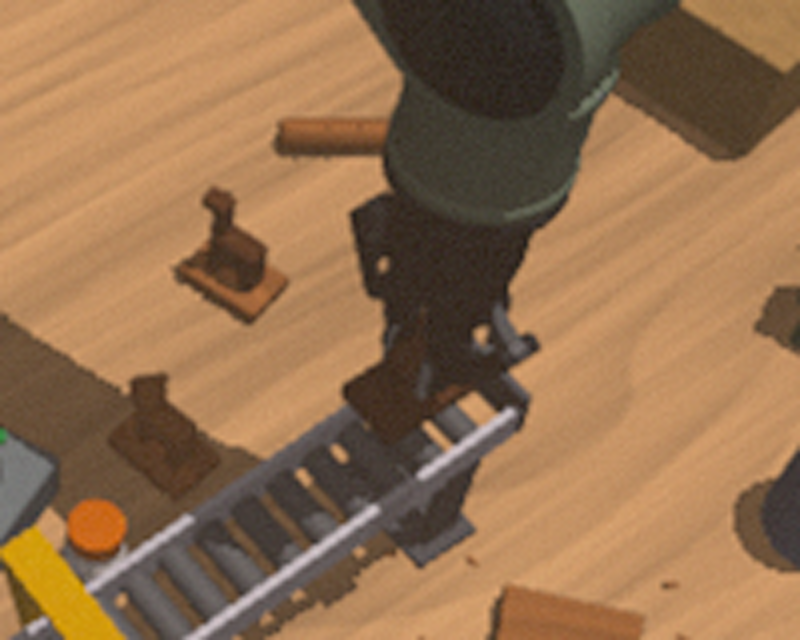

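```bash
python3 -m pendant '[[20,-1,0.5,0,8],[20,0,0,0,8],[5,0,0,0,8],[0,0,0,0,8],[0,0,0,0,8]]'
python3 - <<'E'
from h import *
p,d=snapshot("scene");print(tcp())
im=cv2.resize(p[120:240,340:480,::-1],None,fx=5.5,fy=5,interpolation=cv2.INTER_CUBIC)
cv2.imwrite("pics/s8.png",im)
E
```

```text
clock: 10.28
tool_pos: [0.6386, 0.2334, 0.1049]
orientation: [0.0, 0.707, 0.0, 0.707]
wrist_force: [0.4, 0.4, 0.1]
finger_gap: 0.249
(10.3333, array([0.63899596, 0.23332153, 0.14437767]), array([[ 1.12163082e-03,  5.47448875e-04,  9.99999221e-01],
       [ 5.80728793e-04,  9.99999681e-01, -5.48100490e-04],
       [-9.99999202e-01,  5.81343107e-04,  1.12131254e-03]]), array([ 0.96647059, -0.104786  , -0.62867586]), 0.24905555109370967)
```

View pics/s8.png

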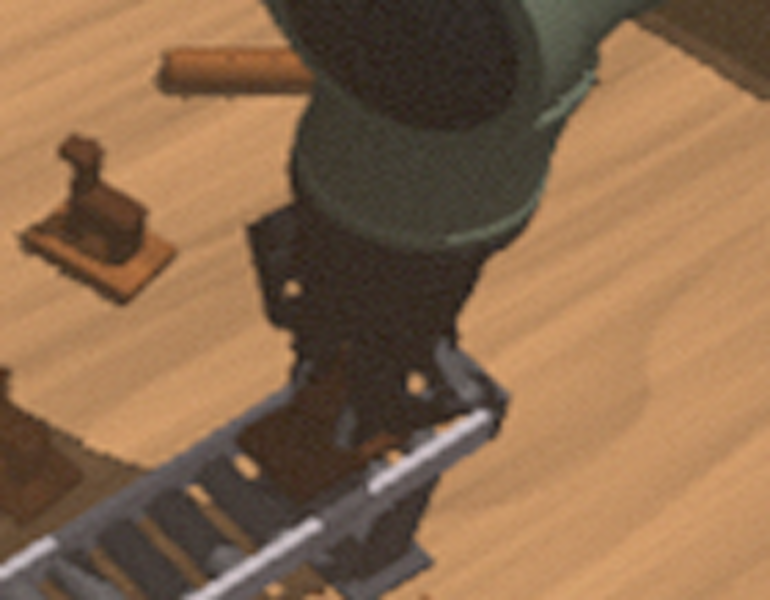

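Base sits between the rails at about crop (320,440). I'll lower until contact.

```bash
python3 -m pendant '[[3,0,0,0,8],[0,0,0,0,8]]'
python3 -m pendant '[[2,0,0,0,8],[0,0,0,0,8]]';python3 -m pendant '[[2,0,0,0,8],[0,0,0,0,8]]'
```

```text
clock: 10.5
tool_pos: [0.6388, 0.233, 0.1015]
orientation: [0.0, 0.707, -0.0, 0.707]
wrist_force: [-0.1, -0.8, -0.9]
finger_gap: 0.251
clock: 10.67
tool_pos: [0.6387, 0.2328, 0.099]
orientation: [0.0, 0.707, -0.0, 0.707]
wrist_force: [-0.0, -0.2, -0.5]
finger_gap: 0.246
clock: 10.83
tool_pos: [0.639, 0.2331, 0.0983]
orientation: [0.001, 0.707, -0.0, 0.707]
wrist_force: [-4.0, -0.4, 12.0]
finger_gap: 0.252
```

```bash
python3 -m pendant '[[0,0,0,0,65],[0,0,0,0,65],[0,0,0,0,65],[0,0,0,0,65]]'
python3 -m pendant '[[0,0,0,0,65],[0,0,0,0,65],[0,0,0,0,65],[0,0,0,0,65]]'
python3 - <<'E'
from h import *
p,d=snapshot("scene")
im=cv2.resize(p[120:280,300:460,::-1],None,fx=3.7,fy=3.7,interpolation=cv2.INTER_CUBIC)
cv2.imwrite("pics/s9.png",im)
E
```

```text
clock: 11.17
tool_pos: [0.6387, 0.2327, 0.097]
orientation: [0.0, 0.707, -0.0, 0.707]
wrist_force: [-0.0, -0.3, -0.5]
finger_gap: 0.757
clock: 11.5
tool_pos: [0.6387, 0.2328, 0.097]
orientation: [0.0, 0.707, -0.0, 0.707]
wrist_force: [0.5, 0.8, 0.5]
finger_gap: 0.755
```

View pics/s9.png

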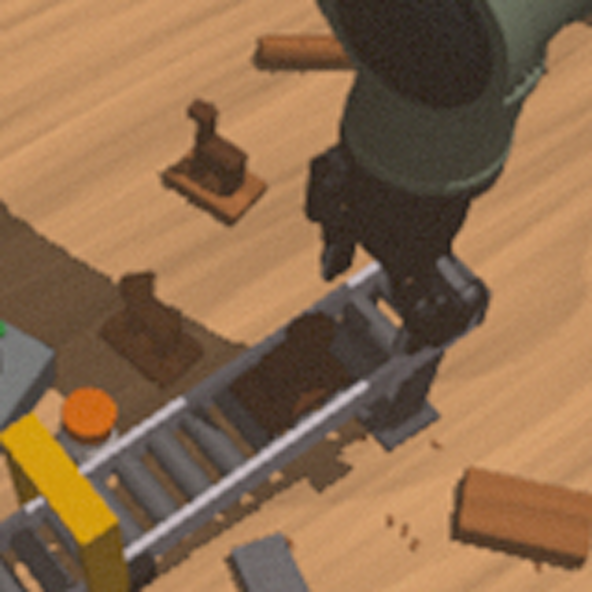

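```bash
python3 -m pendant '[[-30,0,0,0,65],[-20,0,0,-0.116,60],[0,0,0,-0.116,60],[0,0,0,-0.116,60],[0,0,0,-0.116,60]]'
python3 -m pendant '[[0,0,0,-0.116,60],[0,0,0,-0.116,60],[0,0,0,-0.116,60],[0,0,0,-0.116,60],[0,0,0,-0.116,60]]'
python3 -m pendant '[[0,0,0,-0.116,60],[0,0,0,-0.116,60],[0,0,0,-0.116,60],[0,0,0,-0.116,60],[0,0,0,-0.116,60]]'
python3 -m pendant '[[0,0,0,-0.116,60],[0,0,0,-0.116,60],[0,0,0,0,60],[0,0,0,0,60]]'
python3 an.py
python3 go.py 425 283.3 22 107
```

```text
clock: 11.97
tool_pos: [0.6389, 0.2329, 0.1476]
orientation: [-0.164, 0.688, 0.164, 0.688]
wrist_force: [-0.1, -0.3, 0.4]
finger_gap: 0.702
clock: 12.38
tool_pos: [0.6387, 0.2327, 0.1471]
orientation: [-0.354, 0.612, 0.354, 0.612]
wrist_force: [0.3, 0.0, -0.3]
finger_gap: 0.703
clock: 12.8
tool_pos: [0.6387, 0.2327, 0.1471]
orientation: [0.514, -0.485, -0.514, -0.485]
wrist_force: [-0.5, -0.7, 0.2]
finger_gap: 0.701
clock: 13.13
tool_pos: [0.6388, 0.2326, 0.1471]
orientation: [-0.565, 0.425, 0.565, 0.425]
wrist_force: [-0.6, 0.7, -0.4]
finger_gap: 0.703
top [266. 224.] base [426.5 284.7  69.7  50.3  10. ] torso [427.1 283.9  40.4  22.5  12.3] head [0.41  0.279 0.081] zmax 0.09 332
top [221. 244.] base [364.3 424.4  78.3  30.5  51.3] torso [361.2 417.9  59.1  17.9  61.5] head None zmax 0.035 201
scene [381. 133.] base [365.9 422.9  76.9  23.6  51.6] torso None head None zmax 0.032 193
scene [358. 165.] base [425.5 284.1  67.5  47.7  16.8] torso [425.4 284.1  40.5  24.2  15.5] head [0.409 0.277 0.078] zmax 0.088 434
scene [340. 209.] base [513.8 153.4  70.7  46.6   9.4] torso [516.3 153.1  36.6  22.4   5.8] head [0.498 0.149 0.07 ] zmax 0.079 464
t=13.23 pos=[638.7 232.7 186. ] phi=106.1 roll=-0.017 now-frame tx=164.0 ty,tz=[191.4 107.7] after-roll ty,tz=[189.6 110.9] |D|=274 F=[-0.6 -0.4 -0.8] gap=60.0
```

```bash
python3 -m pendant '[[0,32,18,0,60],[0,32,18,0,60],[0,32,18,0,60],[0,32,18,0,60],[0,32,18,0,60]]'
python3 -m pendant '[[0,31.4,17.7,0,60],[35,0,0,0,60],[30,0,0,0,60],[0,0,0,0,60],[0,0,0,0,60]]'
python3 go.py 425.5 283.7 22 106
```

```text
clock: 13.65
tool_pos: [0.4582, 0.2744, 0.1472]
orientation: [0.565, -0.425, -0.565, -0.425]
wrist_force: [0.5, 0.7, 1.0]
finger_gap: 0.703
clock: 14.07
tool_pos: [0.4243, 0.2822, 0.0818]
orientation: [-0.565, 0.425, 0.566, 0.424]
wrist_force: [-0.3, -0.2, 0.2]
finger_gap: 0.703
t=14.07 pos=[424.3 282.2 120.8] phi=106.2 roll=0.003 now-frame tx=98.8 ty,tz=[-1.5  1.1] after-roll ty,tz=[-1.5  1.1] |D|=99 F=[-0.3 -0.2  0.2] gap=60.0
```

```bash
python3 -m pendant '[[34,-1.5,1,0,60],[34,0,0,0,60],[30.5,0,0,0,60],[0,0,0,0,60],[0,0,0,0,60]]'
python3 go.py 425.5 283.7 22 106
python3 -m pendant '[[0,0,0,0,8],[0,0,0,0,8],[0,0,0,0,8],[0,0,0,0,8],[0,0,0,0,8]]' 50
python3 go.py 425.5 283.7 22 106
python3 -m pendant '[[-10,0,0,0,8],[-35,0,0,0,8],[-35,0,0,0,8],[-35,0,0,0,8],[-35,0,0,0,8]]'
python3 - <<'E'
from h import *
print(tcp()[1])
p,d=crop("top","t10",240,120,400,250,4)
crop("scene","s10",280,100,460,260,4)
E
```

```text
clock: 14.48
tool_pos: [0.4263, 0.2838, -0.0156]
orientation: [0.566, -0.425, -0.566, -0.424]
wrist_force: [0.4, -0.5, 1.3]
finger_gap: 0.708
t=14.48 pos=[426.3 283.8  23.4] phi=106.2 roll=0.004 now-frame tx=1.4 ty,tz=[0.8 0.1] after-roll ty,tz=[0.8 0.1] |D|=2 F=[ 0.4 -0.5  1.3] gap=60.4
clock: 14.9
tool_pos: [0.427, 0.2846, -0.0144]
orientation: [0.566, -0.423, -0.565, -0.425]
wrist_force: [-2.3, -2.2, 20.7]
finger_gap: 0.255
t=14.90 pos=[427.  284.6  24.6] phi=106.2 roll=0.004 now-frame tx=2.6 ty,tz=[ 1.7 -0.4] after-roll ty,tz=[ 1.7 -0.4] |D|=3 F=[-2.3 -2.2 20.7] gap=21.7
clock: 15.32
tool_pos: [0.4257, 0.2836, 0.1364]
orientation: [0.566, -0.424, -0.566, -0.424]
wrist_force: [0.1, 0.8, -2.4]
finger_gap: 0.251
[0.42567164 0.2836468  0.17544765]
```

View pics/s10.png

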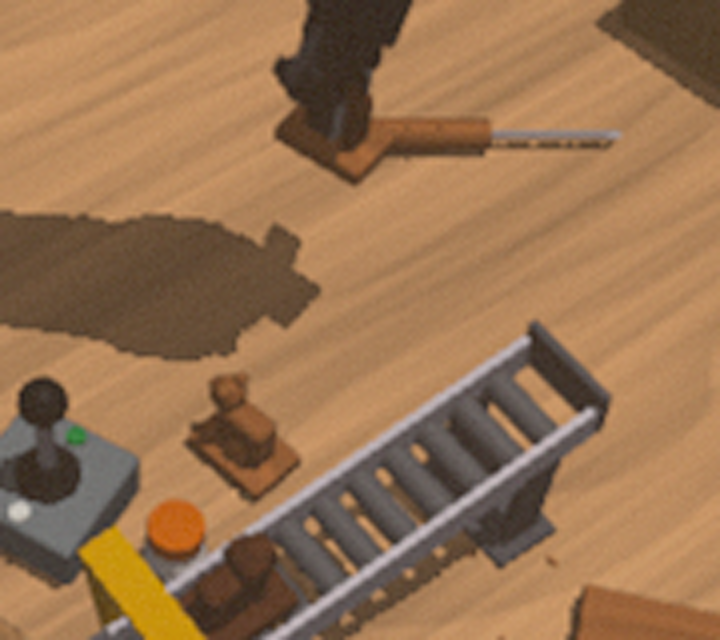

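Elephant waits upright at the gate (crop ~(240,590)); giraffe is in the hand.

```bash
python3 -m pendant '[[-4,0,0,0.116,8],[-4,0,0,0.116,8],[-4,0,0,0.116,8],[-4,0,0,0.116,8],[0,0,0,0.116,8]]'
python3 -m pendant '[[0,0,0,0.116,8],[0,0,0,0.116,8],[0,0,0,0.116,8],[0,0,0,0.116,8],[0,0,0,0.116,8]]'
python3 -m pendant '[[0,0,0,0.116,8],[0,0,0,0.116,8],[0,0,0,0.116,8],[0,0,0,0.116,8],[0,0,0,0.116,8]]'
python3 -m pendant '[[0,0,0,0.116,8],[0,0,0,0,8],[0,0,0,0,8]]'
python3 go.py 638.3 233 190 0
```

```text
clock: 15.83
tool_pos: [0.4261, 0.284, 0.1509]
orientation: [-0.419, 0.569, 0.419, 0.57]
wrist_force: [-0.7, 0.1, -1.8]
finger_gap: 0.247
clock: 16.25
tool_pos: [0.4257, 0.2838, 0.1502]
orientation: [-0.239, 0.665, 0.239, 0.666]
wrist_force: [-0.9, -0.1, -1.3]
finger_gap: 0.247
clock: 16.67
tool_pos: [0.4257, 0.2839, 0.1502]
orientation: [-0.038, 0.706, 0.039, 0.706]
wrist_force: [0.1, 0.6, -1.2]
finger_gap: 0.247
clock: 16.92
tool_pos: [0.4257, 0.284, 0.1499]
orientation: [-0.001, 0.707, 0.001, 0.707]
wrist_force: [-0.5, 0.2, -1.1]
finger_gap: 0.248
t=16.92 pos=[425.7 284.  188.9] phi=0.2 roll=0.003 now-frame tx=-1.1 ty,tz=[-51.6 212.5] after-roll ty,tz=[-51.  212.6] |D|=219 F=[-0.5  0.2 -1.1] gap=21.1
```

```bash
python3 -m pendant '[[0,-8,35,0.003,8],[0,-8,35,0,8],[0,-9,36,0,8],[0,-9,36,0,8],[0,-9,36,0,8]]'
python3 -m pendant '[[0,-8,34.5,0,8],[0,0,0,0,8],[0,0,0,0,8],[0,0,0,0,8]]'
python3 go.py 638.3 233 140 0
```

```text
clock: 17.33
tool_pos: [0.6053, 0.2396, 0.1498]
orientation: [-0.0, 0.707, 0.0, 0.707]
wrist_force: [0.5, 0.8, -1.9]
finger_gap: 0.246
clock: 17.67
tool_pos: [0.6377, 0.232, 0.1493]
orientation: [0.001, 0.707, -0.0, 0.707]
wrist_force: [-0.7, 0.6, -1.5]
finger_gap: 0.247
t=17.67 pos=[637.7 232.  188.3] phi=-0.1 roll=-0.002 now-frame tx=48.3 ty,tz=[1.  0.6] after-roll ty,tz=[1.  0.6] |D|=48 F=[-0.7  0.6 -1.5] gap=21.1
```

```bash
python3 -m pendant '[[20,1,0.6,0,8],[20,0,0,0,8],[6,0,0,0,8],[0,0,0,0,8],[0,0,0,0,8]]'
python3 - <<'E'
from h import *
crop("scene","s11",300,120,460,260,4.5)
E
python3 -m pendant '[[2,0,0,0,8],[0,0,0,0,8]]'
python3 -m pendant '[[2,0,0,0,8],[0,0,0,0,8]]'
```

```text
clock: 18.08
tool_pos: [0.6386, 0.2336, 0.1044]
orientation: [0.001, 0.707, -0.001, 0.707]
wrist_force: [0.5, 0.4, -1.1]
finger_gap: 0.245
clock: 18.3
tool_pos: [0.6391, 0.2333, 0.1023]
orientation: [0.001, 0.707, -0.001, 0.707]
wrist_force: [-0.5, 0.2, -1.8]
finger_gap: 0.246
clock: 18.47
tool_pos: [0.639, 0.2332, 0.0997]
orientation: [0.001, 0.707, -0.001, 0.707]
wrist_force: [-0.2, -0.4, 0.7]
finger_gap: 0.246
```

View pics/s11.png

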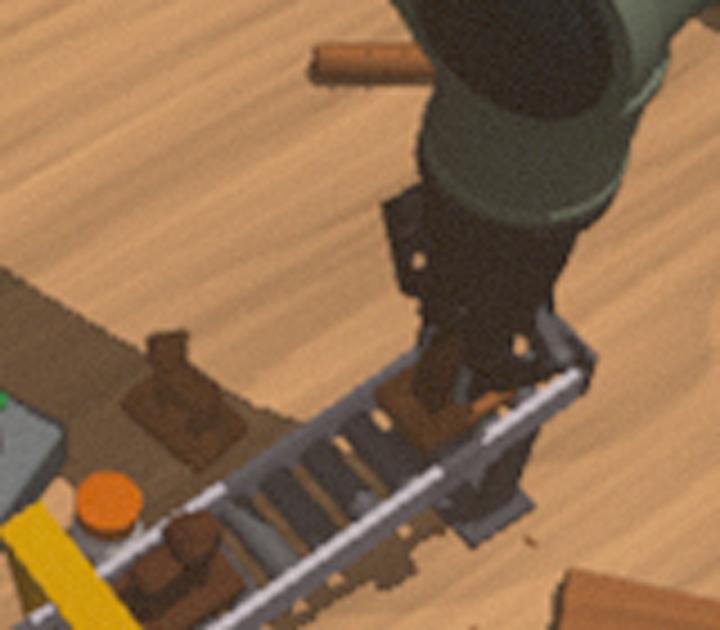

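Giraffe is between the rails (crop (430,410)), elephant at the gate. I'll lower to contact and release.

```bash
python3 -m pendant '[[2,0,0,0,8],[0,0,0,0,8]]'
python3 -m pendant '[[0,0,0,0,65],[0,0,0,0,65],[0,0,0,0,65],[0,0,0,0,65]]'
python3 -m pendant '[[0,0,0,0,65],[0,0,0,0,65],[0,0,0,0,65],[0,0,0,0,65]]'
python3 -m pendant '[[-30,0,0,0,65],[-20,0,0,-0.115,60],[0,0,0,-0.115,60],[0,0,0,-0.115,60],[0,0,0,-0.115,60]]'
python3 -m pendant '[[0,0,0,-0.115,60],[0,0,0,-0.115,60],[0,0,0,-0.115,60],[0,0,0,-0.115,60],[0,0,0,-0.115,60]]'
python3 -m pendant '[[0,0,0,-0.115,60],[0,0,0,-0.115,60],[0,0,0,-0.115,60],[0,0,0,-0.115,60],[0,0,0,-0.115,60]]'
python3 -m pendant '[[0,0,0,-0.115,60],[0,0,0,0,60],[0,0,0,0,60]]'
python3 - <<'E'
from h import *
crop("scene","s12",300,120,460,260,4.5)
E
python3 an.py
python3 go.py 513.7 153.3 24 100
```

```text
clock: 18.63
tool_pos: [0.6394, 0.2336, 0.0993]
orientation: [0.002, 0.707, -0.001, 0.708]
wrist_force: [-6.1, -0.3, 19.4]
finger_gap: 0.244
clock: 18.97
tool_pos: [0.6388, 0.2331, 0.0975]
orientation: [0.001, 0.707, -0.001, 0.707]
wrist_force: [0.8, 0.4, 0.7]
finger_gap: 0.76
clock: 19.3
tool_pos: [0.6389, 0.2331, 0.0975]
orientation: [0.001, 0.707, -0.001, 0.707]
wrist_force: [0.3, 0.2, 1.0]
finger_gap: 0.758
clock: 19.72
tool_pos: [0.639, 0.2332, 0.148]
orientation: [-0.162, 0.688, 0.162, 0.689]
wrist_force: [0.3, 0.2, -0.3]
finger_gap: 0.703
clock: 20.13
tool_pos: [0.6389, 0.2331, 0.1476]
orientation: [-0.35, 0.614, 0.35, 0.614]
wrist_force: [-0.7, -0.1, 0.4]
finger_gap: 0.705
clock: 20.55
tool_pos: [0.6389, 0.233, 0.1476]
orientation: [0.51, -0.49, -0.51, -0.49]
wrist_force: [0.3, 0.6, -1.0]
finger_gap: 0.704
clock: 20.8
tool_pos: [0.6389, 0.2329, 0.1475]
orientation: [-0.535, 0.462, 0.535, 0.462]
wrist_force: [0.7, -0.2, 0.3]
finger_gap: 0.706
top [221. 244.] base [361.1 424.8  74.   34.7  58. ] torso [365.3 425.9  65.7  14.   55.2] head None zmax 0.033 197
scene [381. 133.] base [370.  417.2  77.5  22.6  41.5] torso None head None zmax 0.031 194
scene [340. 209.] base [513.2 153.4  68.4  46.2   8.3] torso [513.9 153.2  40.2  20.3   6. ] head [0.497 0.149 0.07 ] zmax 0.081 466
t=20.95 pos=[638.9 233.1 186.6] phi=98.4 roll=-0.027 now-frame tx=162.6 ty,tz=[135.5 -60.6] after-roll ty,tz=[137.1 -56.9] |D|=220 F=[-0.1 -0.9 -0.5] gap=59.7
```

View pics/s12.png

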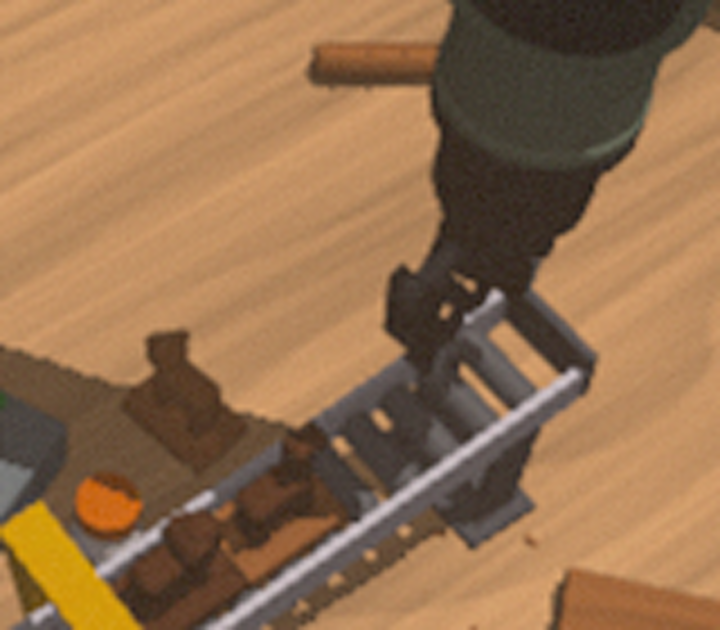

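Elephant (crop ~(190,560)) and giraffe (~(290,490)) are both queued upright. Next is the bear.

```bash
python3 -m pendant '[[0,34,-15,0,60],[0,34,-15,0,60],[0,34,-15,0,60],[0,33.5,-15.6,0,60],[32,0,0,0,60]]'
python3 -m pendant '[[32,0,0,0,60],[0,0,0,0,60],[0,0,0,0,60]]'
python3 go.py 513.5 153.3 24 99
```

```text
clock: 21.37
tool_pos: [0.5126, 0.1501, 0.1205]
orientation: [0.537, -0.461, -0.534, -0.464]
wrist_force: [4.5, 0.7, 0.5]
finger_gap: 0.701
clock: 21.62
tool_pos: [0.5133, 0.1529, 0.0833]
orientation: [-0.535, 0.462, 0.536, 0.461]
wrist_force: [1.3, 0.6, 2.4]
finger_gap: 0.701
t=21.62 pos=[513.3 152.9 122.3] phi=98.5 roll=-0.008 now-frame tx=98.3 ty,tz=[-0.2  0.4] after-roll ty,tz=[-0.2  0.4] |D|=98 F=[1.3 0.6 2.4] gap=59.9
```

```bash
python3 -m pendant '[[34,0,0,-0.008,60],[34,0,0,0,60],[30.5,0,0,0,60],[0,0,0,0,60],[0,0,0,0,60]]'
python3 -m pendant '[[0,0,0,0,8],[0,0,0,0,8],[0,0,0,0,8],[0,0,0,0,8],[0,0,0,0,8]]' 50
python3 -m pendant '[[-10,0,0,0,8],[-35,0,0,0,8],[-35,0,0,0,8],[-35,0,0,0,8],[-35,0,0,0,8]]'
python3 go.py 638.3 233 190 0
```

```text
clock: 22.03
tool_pos: [0.5142, 0.1532, -0.0142]
orientation: [-0.538, 0.459, 0.538, 0.459]
wrist_force: [0.7, 0.1, 1.1]
finger_gap: 0.701
clock: 22.45
tool_pos: [0.5152, 0.1533, -0.0131]
orientation: [0.538, -0.458, -0.537, -0.46]
wrist_force: [-2.7, -1.2, 15.8]
finger_gap: 0.249
clock: 22.87
tool_pos: [0.5137, 0.1528, 0.138]
orientation: [0.538, -0.459, -0.538, -0.459]
wrist_force: [1.2, 0.1, -1.1]
finger_gap: 0.25
t=22.87 pos=[513.7 152.8 177. ] phi=99.1 roll=1.729 now-frame tx=-13.0 ty,tz=[-135.7   59.6] after-roll ty,tz=[ 80.2 124.6] |D|=149 F=[ 1.2  0.1 -1.1] gap=21.4
```

```bash
python3 -m pendant '[[-4,0,0,0.115,8],[-4,0,0,0.115,8],[-4,0,0,0.115,8],[-3,0,0,0.115,8],[0,0,0,0.115,8]]'
python3 -m pendant '[[0,0,0,0.115,8],[0,0,0,0.115,8],[0,0,0,0.115,8],[0,0,0,0.115,8],[0,0,0,0.115,8]]'
python3 -m pendant '[[0,0,0,0.116,8],[0,0,0,0.116,8],[0,0,0,0.116,8],[0,0,0,0.116,8],[0,0,0,0.115,8]]'
python3 -m pendant '[[0,20,31,0,8],[0,20,31,0,8],[0,20,31,0,8],[0,20,31.6,0,8],[0,0,0,0,8]]'
python3 -m pendant '[[0,0,0,0,8],[0,0,0,0,8]]'
python3 go.py 638.3 233 144 0
```

```text
clock: 23.28
tool_pos: [0.5142, 0.1531, 0.152]
orientation: [-0.384, 0.593, 0.384, 0.594]
wrist_force: [-0.0, 0.6, -0.9]
finger_gap: 0.249
clock: 23.7
tool_pos: [0.5139, 0.1531, 0.1513]
orientation: [-0.2, 0.678, 0.2, 0.679]
wrist_force: [-0.0, 0.9, -0.8]
finger_gap: 0.245
clock: 24.12
tool_pos: [0.5138, 0.1532, 0.1513]
orientation: [0.003, 0.707, -0.002, 0.707]
wrist_force: [-0.3, -0.3, -0.5]
finger_gap: 0.249
clock: 24.53
tool_pos: [0.6421, 0.2373, 0.1505]
orientation: [-0.0, 0.706, 0.002, 0.708]
wrist_force: [0.9, 0.4, -0.9]
finger_gap: 0.246
clock: 24.7
tool_pos: [0.6381, 0.2325, 0.1506]
orientation: [0.0, 0.707, -0.0, 0.707]
wrist_force: [0.5, -0.1, -1.2]
finger_gap: 0.251
t=24.70 pos=[638.1 232.5 189.6] phi=-0.0 roll=-0.000 now-frame tx=45.6 ty,tz=[0.5 0.2] after-roll ty,tz=[0.5 0.2] |D|=46 F=[ 0.5 -0.1 -1.2] gap=21.4
```

```bash
python3 -m pendant '[[20,0.5,0,0,8],[20,0,0,0,8],[6,0,0,0,8],[0,0,0,0,8],[0,0,0,0,8]]'
python3 - <<'E'
from h import *
crop("scene","s13",300,120,460,260,4.5)
E
python3 -m pendant '[[3,0,0,0,8],[0,0,0,0,8]]'
python3 -m pendant '[[1.5,0,0,0,8],[0,0,0,0,8]]'
```

```text
clock: 25.12
tool_pos: [0.6386, 0.2332, 0.1052]
orientation: [0.0, 0.707, -0.0, 0.707]
wrist_force: [-0.2, -0.4, -1.2]
finger_gap: 0.248
clock: 25.33
tool_pos: [0.6387, 0.2335, 0.1016]
orientation: [0.0, 0.707, 0.0, 0.707]
wrist_force: [-1.1, -0.2, -0.9]
finger_gap: 0.25
clock: 25.5
tool_pos: [0.6389, 0.2338, 0.1009]
orientation: [0.0, 0.707, 0.0, 0.707]
wrist_force: [-3.5, -0.9, 11.0]
finger_gap: 0.249
```

View pics/s13.png

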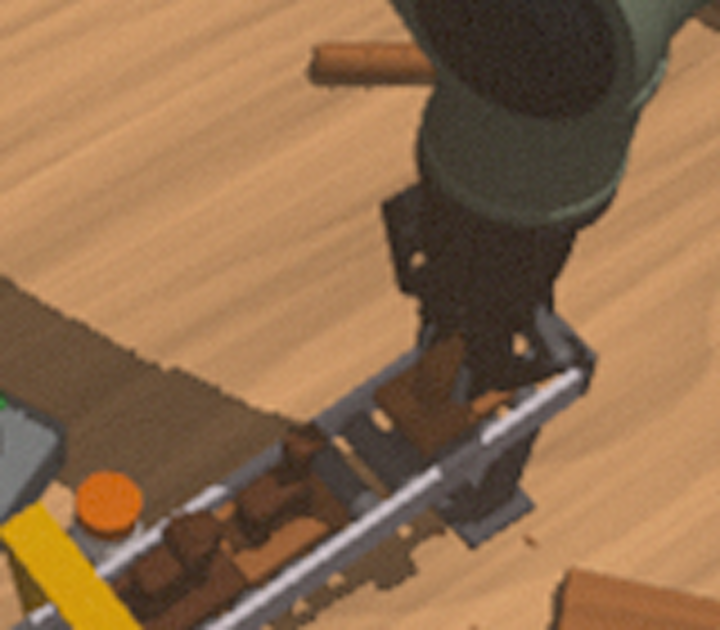

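```bash

python3 -m pendant '[[0,0,0,0,65],[0,0,0,0,65],[0,0,0,0,65],[0,0,0,0,65],[0,0,0,0,65]]'
python3 -m pendant '[[0,0,0,0,65],[0,0,0,0,65],[0,0,0,0,65],[0,0,0,0,65]]'
python3 -m pendant '[[-30,0,0,0,65],[-25,0,0,0.117,55],[0,0,0,0.117,55],[0,0,0,0.117,55],[0,0,0,0.117,55]]'
python3 -m pendant '[[0,0,0,0.117,55],[0,0,0,0.117,55],[0,0,0,0.117,55],[0,0,0,0.117,55],[0,0,0,0.117,55]]'
python3 -m pendant '[[0,0,0,0.12,55],[0,0,0,0,55],[0,0,0,0,55]]'
python3 - <<'E'
from h import *
crop("scene","s14",240,120,460,260,3.6)
E
python3 go.py 472.7 21.5 120 -67.2
```

```text
clock: 25.92
tool_pos: [0.6386, 0.2334, 0.0995]
orientation: [0.0, 0.707, -0.0, 0.707]
wrist_force: [1.2, 0.3, 0.8]
finger_gap: 0.764
clock: 26.25
tool_pos: [0.6386, 0.2334, 0.0996]
orientation: [0.0, 0.707, -0.0, 0.707]
wrist_force: [-0.6, 0.3, 0.4]
finger_gap: 0.762
clock: 26.67
tool_pos: [0.6387, 0.2336, 0.1551]
orientation: [0.166, 0.687, -0.166, 0.688]
wrist_force: [-0.2, 0.5, -0.9]
finger_gap: 0.646
clock: 27.08
tool_pos: [0.6386, 0.2335, 0.1546]
orientation: [0.357, 0.61, -0.357, 0.61]
wrist_force: [0.5, 0.5, 0.0]
finger_gap: 0.647
clock: 27.33
tool_pos: [0.6385, 0.2336, 0.1545]
orientation: [0.39, 0.59, -0.39, 0.59]
wrist_force: [-1.5, 1.1, 0.0]
finger_gap: 0.643
t=27.38 pos=[638.5 233.6 193.5] phi=-66.9 roll=0.004 now-frame tx=73.5 ty,tz=[-235.6  130.2] after-roll ty,tz=[-235.   131.2] |D|=279 F=[-0.8 -0.5 -0.6] gap=55.3
```

View pics/s14.png

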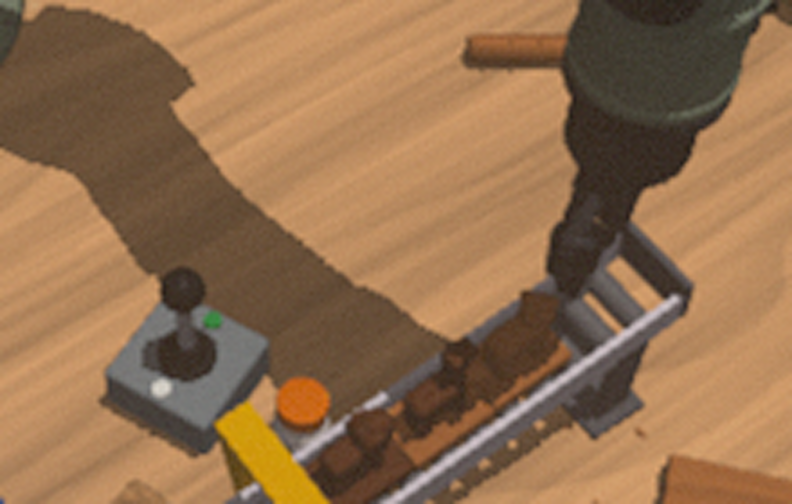

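All three are queued upright on the lane: elephant (crop 355,450), giraffe (440,390), bear (525,330). Moving over the joystick.

```bash

python3 -m pendant '[[0,-33.6,18.7,0.004,55],[0,-33.6,18.7,0,55],[0,-33.6,18.7,0,55],[0,-33.6,18.7,0,55],[0,-33.6,18.7,0,55]]'
python3 -m pendant '[[0,-33.6,18.7,0,55],[0,-33.6,18.7,0,55],[0,0,0,0,55],[0,0,0,0,55],[0,0,0,0,55]]'
python3 go.py 472.7 21.5 120 -67.2
python3 - <<'E'
from an import *
crop("scene","s15",240,120,460,260,3.6)
for yc in (.045,.112,.179): pass
p,d=snapshot("scene");W=world("scene",d)-[0,0,.0015]
g=np.array([.6375,.010,.085]);c,s=np.cos(np.radians(7)),np.sin(np.radians(7))
L=(W-g)@np.array([[1,0,0],[0,c,-s],[0,s,c]])
m=(abs(L[...,0])<.032)&(L[...,1]>0)&(L[...,1]<.28)&(L[...,2]>.034)&(L[...,2]<.1)
q=L[m]
h,e=np.histogram(q[:,1],np.arange(0,.28,.01));print(dict(zip((e[:-1]*1000).round().astype(int).tolist(),h.tolist())))
t=q[(q[:,2]<.056)]
for y0 in(.0,.073,.141,.209):
    u=t[(t[:,1]>y0)&(t[:,1]<y0+.068)];print(y0,len(u),np.median(u,0).round(4) if len(u) else '',u[:,2].max() if len(u) else '')
E
```

```text
clock: 27.8
tool_pos: [0.5181, 0.0813, 0.1547]
orientation: [0.391, 0.589, -0.391, 0.589]
wrist_force: [0.9, -0.6, 1.1]
finger_gap: 0.647
clock: 28.22
tool_pos: [0.4723, 0.0226, 0.1549]
orientation: [0.392, 0.588, -0.391, 0.589]
wrist_force: [0.9, 0.4, -0.3]
finger_gap: 0.645
t=28.22 pos=[472.3  22.6 193.9] phi=-67.3 roll=-0.002 now-frame tx=73.9 ty,tz=[-0.1  1.2] after-roll ty,tz=[-0.1  1.2] |D|=74 F=[ 0.9  0.4 -0.3] gap=55.0
{0: 0, 10: 15, 20: 47, 30: 43, 40: 70, 50: 53, 60: 32, 70: 0, 80: 24, 90: 47, 100: 41, 110: 71, 120: 51, 130: 20, 140: 0, 150: 39, 160: 43, 170: 43, 180: 73, 190: 37, 200: 9, 210: 0, 220: 0, 230: 0, 240: 0, 250: 0, 260: 0, 270: 0}
0.0 140 [0.0044 0.0319 0.0505] 0.05594285042365834
0.073 157 [0.0044 0.1022 0.05  ] 0.05534841203290667
0.141 146 [0.0046 0.1682 0.0506] 0.055896454218451845
0.209 0
```

View pics/s15.png

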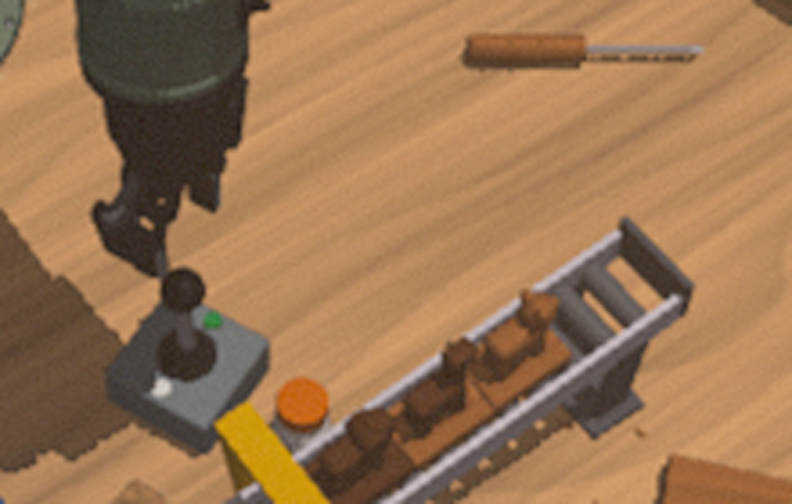

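```bash

python3 -m pendant '[[20,0,1,0,55],[20,0,0,0,55],[20,0,0,0,55],[0,0,0,0,55],[0,0,0,0,55]]'
python3 -m pendant '[[20,0,0,0,55],[0,0,0,0,55],[0,0,0,0,55]]'
python3 - <<'E'
from h import *
crop("scene","s16",250,160,350,240,7)
E
python3 go.py 472.7 21.5 112 -67.2
```

```text
clock: 28.73
tool_pos: [0.472, 0.0214, 0.0943]
orientation: [0.392, 0.589, -0.393, 0.588]
wrist_force: [0.3, 0.0, 0.6]
finger_gap: 0.642
clock: 28.98
tool_pos: [0.4722, 0.0214, 0.0752]
orientation: [0.392, 0.588, -0.393, 0.588]
wrist_force: [0.4, -0.5, 0.9]
finger_gap: 0.644
t=29.03 pos=[472.5  21.4 114.6] phi=-67.4 roll=-0.004 now-frame tx=2.6 ty,tz=[ 0.2 -0.1] after-roll ty,tz=[ 0.2 -0.1] |D|=3 F=[-0.5 -0.4 -0. ] gap=55.2
```

View pics/s16.png

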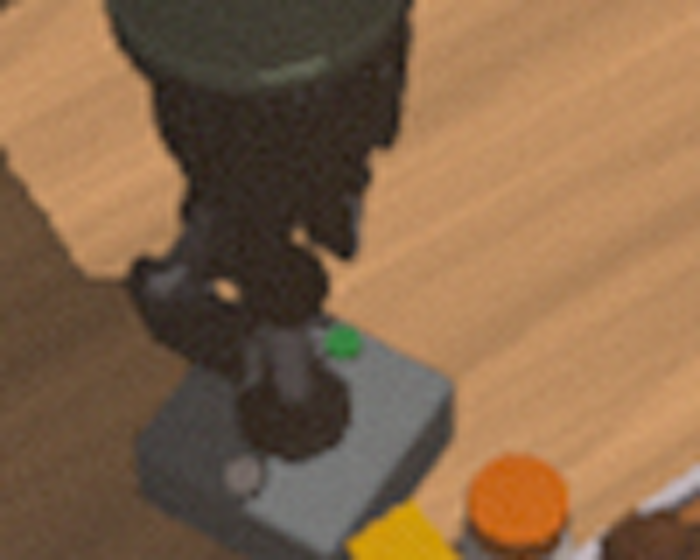

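```bash

python3 -m pendant '[[7,0,0,0,55],[0,0,-10,0,55],[0,0,-10,0,55],[0,0,-10,0,55],[0,0,-6,0,55]]'
python3 -m pendant '[[0,0,-6,0,55],[0,0,0,0,55],[0,0,0,0,55],[0,0,0,0,55]]'
python3 - <<'E'
from h import *
crop("scene","s17",240,160,400,280,5)
E
python3 go.py 472.7 21.5 112 -67.2
```

```text
clock: 29.45
tool_pos: [0.4576, 0.0561, 0.0677]
orientation: [0.392, 0.588, -0.392, 0.588]
wrist_force: [1.1, -2.7, -2.2]
finger_gap: 0.643
clock: 29.78
tool_pos: [0.4562, 0.0598, 0.0677]
orientation: [0.393, 0.588, -0.393, 0.588]
wrist_force: [0.1, -2.9, 2.3]
finger_gap: 0.644
t=29.83 pos=[456.3  59.7 106.7] phi=-67.5 roll=-0.005 now-frame tx=-5.3 ty,tz=[ 0.5 41.6] after-roll ty,tz=[ 0.3 41.6] |D|=42 F=[-0.1 -2.6  3.3] gap=55.1
```

View pics/s17.png

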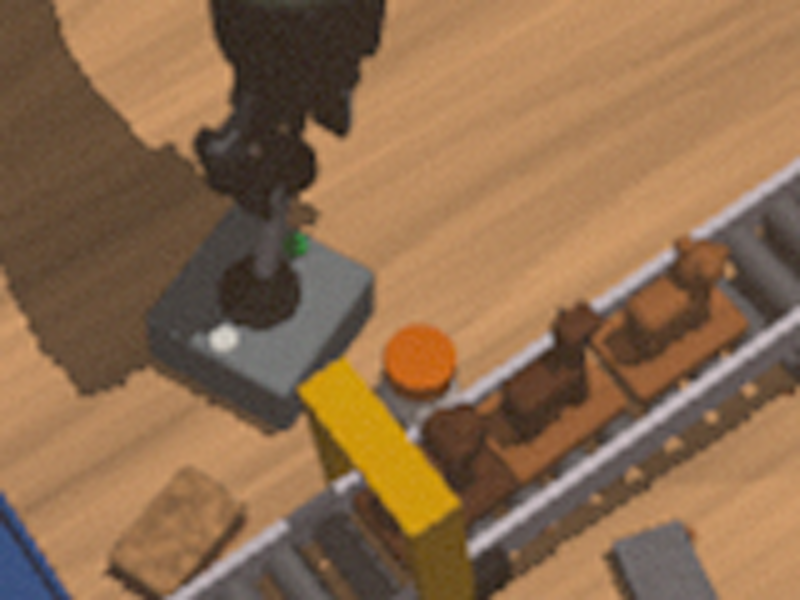

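Stick is tilted and the elephant is entering the arch (crop (400,520)). A touch more tilt, then hold.

```bash

python3 -m pendant '[[0,0,-2,0,55],[0,0,0,0,55],[0,0,0,0,55],[0,0,0,0,55],[0,0,0,0,55]]'
for i in 1 2 3 4 5; do python3 -m pendant '[[0,0,0,0,55],[0,0,0,0,55],[0,0,0,0,55],[0,0,0,0,55],[0,0,0,0,55]]' >/dev/null; done
python3 - <<'E'
from h import *
crop("scene","s18",190,160,400,370,2.8)
E
python3 go.py 472.7 21.5 112 -67.2
```

```text
clock: 30.25
tool_pos: [0.4553, 0.0618, 0.0675]
orientation: [0.393, 0.588, -0.393, 0.588]
wrist_force: [3.0, -2.7, -2.3]
finger_gap: 0.645
t=32.38 pos=[455.2  62.  106.6] phi=-67.4 roll=-0.004 now-frame tx=-5.4 ty,tz=[ 0.6 44.1] after-roll ty,tz=[ 0.4 44.1] |D|=44 F=[ 2.2 -2.9 -3. ] gap=55.5
```

View pics/s18.png

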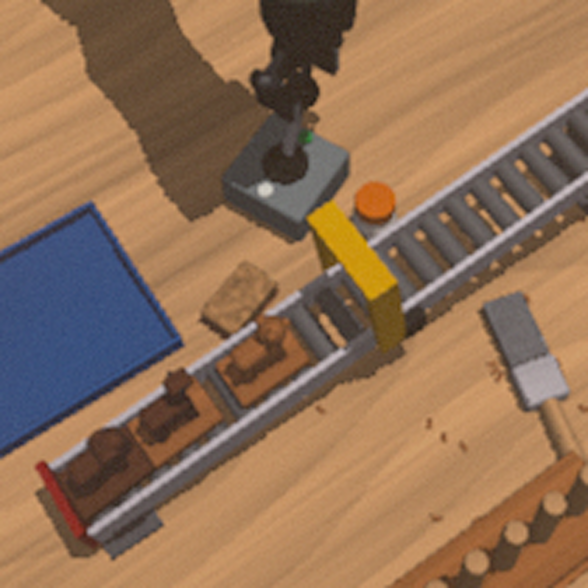

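Elephant and giraffe are at the stop and the bear is still closing the gap (crop (265,365)). I'll keep holding.

```bash

for i in 1 2 3 4; do python3 -m pendant '[[0,0,0,0,55],[0,0,0,0,55],[0,0,0,0,55],[0,0,0,0,55],[0,0,0,0,55]]' >/dev/null; done
cat > low.py <<'E'
from h import *
def low(n="scene",bias=.0015):
    p,d=snapshot(n);W=world(n,d)-[0,0,bias]
    g=np.array([.6375,.010,.085]);c,s=np.cos(np.radians(7)),np.sin(np.radians(7))
    L=(W-g)@np.array([[1,0,0],[0,c,-s],[0,s,c]])
    m=(abs(L[...,0])<.034)&(L[...,1]>-.306)&(L[...,1]<-.04)&(L[...,2]>.020)&(L[...,2]<.1)
    k,l,st,_=cv2.connectedComponentsWithStats(m.astype(np.uint8))
    for j in range(1,k):
        if st[j,4]<60: continue
        q=W[l==j];ql=L[l==j];t=(ql[:,2]>.046)&(ql[:,2]<.056)
        print(n,len(q),'lane y range',ql[:,1].min().round(3),ql[:,1].max().round(3),'torso-top lane',ql[t].mean(0).round(4),'range',np.ptp(ql[t],0).round(3),'world',q[t].mean(0).round(4),'zmax',ql[:,2].max().round(3))
if __name__=="__main__":
    low();low("top",.002)
E
python3 low.py
python3 - <<'E'
from h import *
crop("scene","s19",190,160,400,370,2.8)
E
python3 low.py
```

```text
scene 292 lane y range -0.157 -0.102 torso-top lane [ 0.0009 -0.1402  0.0513] range [0.022 0.053 0.01 ] world [ 0.6384 -0.1354  0.1189] zmax 0.077
scene 288 lane y range -0.225 -0.174 torso-top lane [-0.0014 -0.2075  0.0512] range [0.021 0.041 0.01 ] world [ 0.6361 -0.2022  0.1106] zmax 0.085
scene 318 lane y range -0.293 -0.241 torso-top lane [ 2.000e-04 -2.752e-01  5.140e-02] range [0.026 0.052 0.009] world [ 0.6377 -0.2694  0.1025] zmax 0.069
top 144 lane y range -0.156 -0.102 torso-top lane [-0.0016 -0.1433  0.052 ] range [0.019 0.028 0.009] world [ 0.6359 -0.1385  0.1192] zmax 0.077
top 137 lane y range -0.225 -0.173 torso-top lane [-0.005  -0.2097  0.0514] range [0.019 0.041 0.008] world [ 0.6325 -0.2044  0.1104] zmax 0.088
top 150 lane y range -0.292 -0.241 torso-top lane [-0.0036 -0.2732  0.0516] range [0.022 0.048 0.009] world [ 0.6339 -0.2674  0.1029] zmax 0.074
scene 291 lane y range -0.157 -0.102 torso-top lane [ 0.0005 -0.141   0.0514] range [0.023 0.047 0.009] world [ 0.638  -0.1362  0.1188] zmax 0.076
scene 288 lane y range -0.225 -0.174 torso-top lane [-0.0015 -0.2077  0.0512] range [0.022 0.039 0.009] world [ 0.636  -0.2024  0.1105] zmax 0.086
scene 321 lane y range -0.294 -0.24 torso-top lane [-1.00e-04 -2.76e-01  5.15e-02] range [0.027 0.051 0.01 ] world [ 0.6374 -0.2702  0.1025] zmax 0.07
top 144 lane y range -0.156 -0.103 torso-top lane [-0.0019 -0.1415  0.0518] range [0.02  0.052 0.01 ] world [ 0.6356 -0.1368  0.1192] zmax 0.079
top 138 lane y range -0.225 -0.174 torso-top lane [-0.0048 -0.2093  0.0512] range [0.019 0.041 0.01 ] world [ 0.6327 -0.2039  0.1103] zmax 0.087
top 149 lane y range -0.291 -0.24 torso-top lane [-0.0034 -0.2735  0.0519] range [0.022 0.05  0.009] world [ 0.6341 -0.2678  0.1032] zmax 0.071
```

View pics/s19.png

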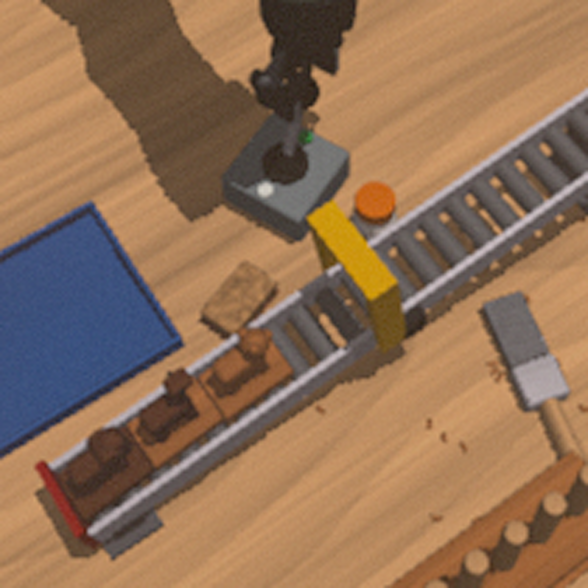

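All three stand at rest on the lower lane. I'll let the stick follow my finger back to centre, then lift off.

```bash

python3 -m pendant '[[0,0,11,0,55],[0,0,11,0,55],[0,0,11,0,55],[0,0,11,0,55],[0,0,0,0,55]]'
python3 -m pendant '[[0,0,0,0,55],[0,0,0,0,55],[0,0,0,0,55]]'
python3 -m pendant '[[-30,0,0,0,55],[-30,0,0,0,55],[-35,0,0,0,55],[0,0,0,0,55],[0,0,0,0,55]]'
python3 go.py 638 -128.5 200 0
python3 - <<'E'
from h import *
p,d=crop("scene","s20",190,140,400,350,2.8)
W=world("scene",d);x,y,z=np.moveaxis(W,-1,0)
m=(x>.42)&(x<.53)&(abs(y-.02)<.06)&(z>.115)&(z<.156);k=W[m];print(k.mean(0),k.min(0),k.max(0))
E
```

```text
clock: 34.72
tool_pos: [0.4724, 0.0199, 0.0677]
orientation: [0.393, 0.588, -0.393, 0.588]
wrist_force: [0.3, -0.8, -0.2]
finger_gap: 0.64
clock: 34.97
tool_pos: [0.4717, 0.0221, 0.0675]
orientation: [0.392, 0.589, -0.392, 0.588]
wrist_force: [-0.1, -0.7, -0.5]
finger_gap: 0.647
clock: 35.38
tool_pos: [0.4727, 0.0224, 0.1639]
orientation: [0.393, 0.588, -0.391, 0.589]
wrist_force: [-0.4, -0.1, -0.5]
finger_gap: 0.645
t=35.38 pos=[472.7  22.4 202.9] phi=-67.4 roll=-1.176 now-frame tx=2.9 ty,tz=[ 94.4 202.9] after-roll ty,tz=[-150.9  165.3] |D|=224 F=[-0.4 -0.1 -0.5] gap=55.0
[0.47588501 0.01938982 0.14448485] [0.45732859 0.00653089 0.12981069] [0.48819374 0.03596278 0.15418969]
```

View pics/s20.png

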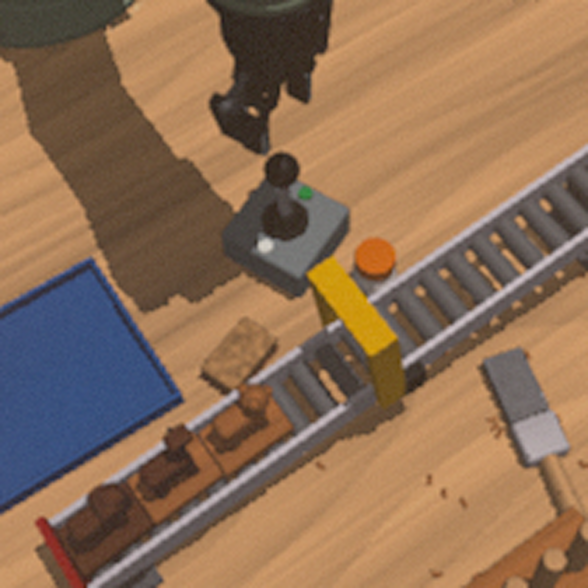

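```bash

python3 -m pendant '[[-5,0,0,-0.1175,60],[0,0,0,-0.1175,60],[0,0,0,-0.1175,60],[0,0,0,-0.1175,60],[0,0,0,-0.1175,60]]'
python3 -m pendant '[[0,0,0,-0.1175,60],[0,0,0,-0.1175,60],[0,0,0,-0.1175,60],[0,0,0,-0.1175,60],[0,0,0,-0.1175,60]]'
python3 -m pendant '[[0,-38,0,0,60],[0,-38,0,0,60],[0,-39,0,0,60],[0,-39,0,0,60],[0,0,0,0,60]]'
python3 -m pendant '[[0,0,40,0,60],[0,0,41,0,60],[0,0,41,0,60],[0,0,41,0,60],[0,0,0,0,60]]'
python3 -m pendant '[[0,0,0,0,60],[0,0,0,0,60]]'
python3 go.py 637 -132 94 0
```

```text
clock: 35.85
tool_pos: [0.4713, 0.0216, 0.1664]
orientation: [0.203, 0.678, -0.204, 0.677]
wrist_force: [-0.3, -0.4, -0.8]
finger_gap: 0.7
clock: 36.27
tool_pos: [0.4712, 0.0215, 0.1663]
orientation: [-0.002, 0.708, 0.001, 0.706]
wrist_force: [1.2, 0.3, 0.1]
finger_gap: 0.706
clock: 36.68
tool_pos: [0.4702, -0.1396, 0.1667]
orientation: [0.003, 0.708, -0.004, 0.707]
wrist_force: [-1.5, -2.6, -1.4]
finger_gap: 0.703
clock: 37.1
tool_pos: [0.6401, -0.131, 0.1646]
orientation: [-0.0, 0.707, 0.001, 0.707]
wrist_force: [0.6, 0.5, 1.0]
finger_gap: 0.701
clock: 37.27
tool_pos: [0.6336, -0.1329, 0.1659]
orientation: [0.001, 0.708, -0.001, 0.706]
wrist_force: [-0.5, 0.3, 0.3]
finger_gap: 0.705
t=37.27 pos=[ 633.6 -132.9  204.9] phi=-0.1 roll=-0.002 now-frame tx=110.9 ty,tz=[0.9 3.4] after-roll ty,tz=[0.9 3.4] |D|=111 F=[-0.5  0.3  0.3] gap=60.2
```

```bash

python3 -m pendant '[[37,1,3.4,0,60],[37,0,0,0,60],[37,0,0,0,60],[0,0,0,0,60],[0,0,0,0,60]]'
python3 go.py 637 -132 94 0
python3 -m pendant '[[0,0,0,0,8],[0,0,0,0,8],[0,0,0,0,8],[0,0,0,0,8],[0,0,0,0,8]]' 50
python3 -m pendant '[[-10,0,0,0,8],[-30,0,0,0,8],[-30,0,0,0,8],[-30,0,0,0,8],[0,0,0,0,8]]'
python3 go.py 429 -287.5 100 0
python3 - <<'E'
from h import *
p,d=crop("scene","s21",150,160,400,370,3)
E
```

```text
clock: 37.68
tool_pos: [0.6365, -0.132, 0.0561]
orientation: [0.001, 0.708, -0.001, 0.706]
wrist_force: [0.6, -0.3, 0.6]
finger_gap: 0.7
t=37.68 pos=[ 636.5 -132.    95.1] phi=-0.2 roll=-0.003 now-frame tx=1.1 ty,tz=[0.1 0.5] after-roll ty,tz=[0.  0.5] |D|=1 F=[ 0.6 -0.3  0.6] gap=59.8
clock: 38.1
tool_pos: [0.6393, -0.1323, 0.0587]
orientation: [0.001, 0.706, -0.001, 0.708]
wrist_force: [-2.6, 0.2, 11.7]
finger_gap: 0.25
clock: 38.52
tool_pos: [0.6408, -0.133, 0.1636]
orientation: [0.0, 0.704, -0.001, 0.71]
wrist_force: [0.6, 0.6, -0.1]
finger_gap: 0.249
t=38.52 pos=[ 640.8 -133.   202.6] phi=-0.1 roll=-0.002 now-frame tx=102.6 ty,tz=[-155.1 -211.4] after-roll ty,tz=[-154.5 -211.8] |D|=282 F=[ 0.6  0.6 -0.1] gap=21.3
```

View pics/s21.png

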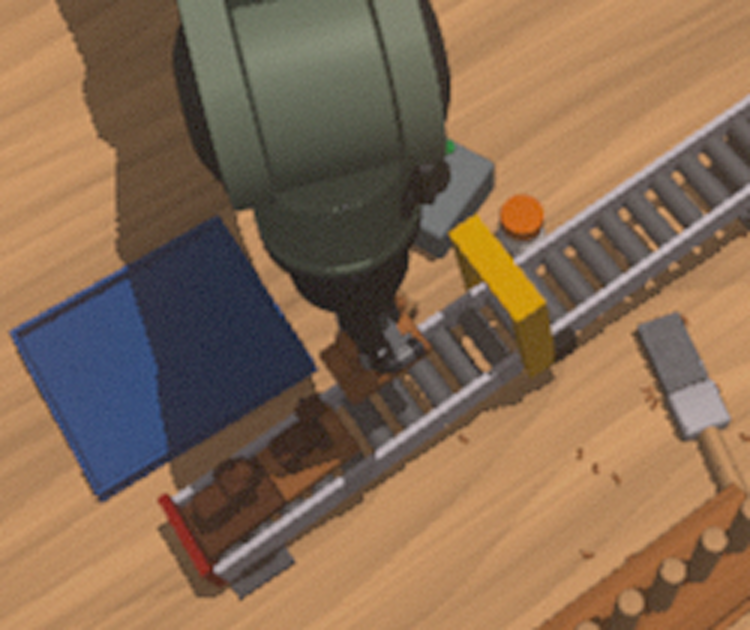

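```bash

python3 -m pendant '[[0,-22,-30,0,8],[0,-22,-30,0,8],[0,-22,-30,0,8],[0,-22,-30,0,8],[0,-22,-30,0,8]]'
python3 -m pendant '[[0,-22,-30,0,8],[0,-22.5,-31,0,8],[30,0,0,0,8],[30,0,0,0,8],[0,0,0,0,8]]'
python3 -m pendant '[[0,0,0,0,8],[0,0,0,0,8]]'
python3 go.py 429 -287.5 40 0
python3 - <<'E'
from h import *
p,d=crop("scene","s22",130,180,350,370,3)
E
```

```text
clock: 38.98
tool_pos: [0.4861, -0.2422, 0.1566]
orientation: [0.001, 0.707, -0.001, 0.707]
wrist_force: [0.1, -1.2, -0.7]
finger_gap: 0.25
clock: 39.4
tool_pos: [0.4243, -0.2849, 0.093]
orientation: [0.002, 0.709, -0.0, 0.705]
wrist_force: [0.2, 1.2, -2.0]
finger_gap: 0.247
clock: 39.57
tool_pos: [0.4273, -0.2863, 0.0977]
orientation: [0.001, 0.707, -0.001, 0.707]
wrist_force: [0.3, -0.1, -0.3]
finger_gap: 0.247
t=39.57 pos=[ 427.3 -286.3  136.7] phi=-0.1 roll=-0.002 now-frame tx=96.7 ty,tz=[-1.2  1.7] after-roll ty,tz=[-1.2  1.7] |D|=97 F=[ 0.3 -0.1 -0.3] gap=21.1
```

View pics/s22.png

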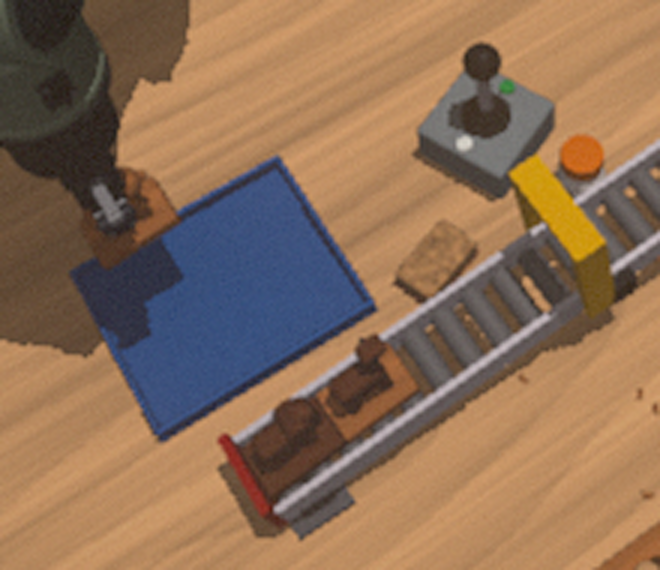

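```bash

python3 -m pendant '[[35,-1,1.7,0,8],[35,0,0,0,8],[27,0,0,0,8],[0,0,0,0,8],[0,0,0,0,8]]'
python3 -m pendant '[[2,0,0,0,8],[0,0,0,0,8]]'
python3 -m pendant '[[2,0,0,0,8],[0,0,0,0,8]]'
python3 -m pendant '[[2,0,0,0,8],[0,0,0,0,8]]'
```

```text
clock: 40.03
tool_pos: [0.4289, -0.2871, -0.0001]
orientation: [0.001, 0.707, -0.001, 0.707]
wrist_force: [-0.2, -0.4, 0.2]
finger_gap: 0.245
clock: 40.2
tool_pos: [0.4294, -0.2875, -0.0012]
orientation: [0.0, 0.707, -0.001, 0.708]
wrist_force: [0.1, -0.7, -1.3]
finger_gap: 0.245
clock: 40.37
tool_pos: [0.429, -0.2872, -0.0038]
orientation: [0.0, 0.707, -0.001, 0.707]
wrist_force: [0.7, -0.2, -1.3]
finger_gap: 0.25
clock: 40.53
tool_pos: [0.4292, -0.2866, -0.0053]
orientation: [0.001, 0.707, -0.0, 0.708]
wrist_force: [-3.3, 8.3, 25.7]
finger_gap: 0.246
```

```bash

python3 -m pendant '[[0,0,0,0,30],[0,0,0,0,30],[0,0,0,0,55],[0,0,0,0,55],[0,0,0,0,55]]'
python3 -m pendant '[[-30,0,0,0,55],[-40,0,0,0,60],[-40,0,0,0,60],[-40,0,0,0,60],[0,0,0,0,60]]'
python3 -m pendant '[[-17,0,0,0,60],[0,0,0,0,60]]'
python3 low.py
python3 go.py 637 -199 86 0
python3 - <<'E'
from h import *
p,d=crop("scene","s23",130,180,350,370,3)
E
```

```text
clock: 40.95
tool_pos: [0.4285, -0.2871, -0.0064]
orientation: [0.001, 0.707, -0.001, 0.707]
wrist_force: [-0.1, -0.7, 0.3]
finger_gap: 0.646
clock: 41.37
tool_pos: [0.4309, -0.289, 0.1499]
orientation: [-0.0, 0.704, -0.002, 0.71]
wrist_force: [1.3, 0.1, 0.6]
finger_gap: 0.701
clock: 41.53
tool_pos: [0.4295, -0.2877, 0.1629]
orientation: [0.0, 0.706, -0.001, 0.708]
wrist_force: [-0.2, -0.3, 1.3]
finger_gap: 0.7
scene 286 lane y range -0.225 -0.174 torso-top lane [-0.0019 -0.2085  0.0512] range [0.022 0.04  0.01 ] world [ 0.6356 -0.2032  0.1104] zmax 0.085
scene 320 lane y range -0.293 -0.241 torso-top lane [ 2.00e-04 -2.77e-01  5.15e-02] range [0.023 0.051 0.009] world [ 0.6377 -0.2712  0.1023] zmax 0.069
top 135 lane y range -0.224 -0.174 torso-top lane [-0.005  -0.2083  0.0512] range [0.02  0.041 0.009] world [ 0.6325 -0.203   0.1105] zmax 0.088
top 152 lane y range -0.291 -0.241 torso-top lane [-0.0036 -0.2732  0.0518] range [0.022 0.049 0.009] world [ 0.6339 -0.2674  0.1032] zmax 0.069
t=41.63 pos=[ 428.7 -287.1  199.6] phi=-0.1 roll=-0.002 now-frame tx=113.6 ty,tz=[ 88.5 208.1] after-roll ty,tz=[ 88.1 208.3] |D|=253 F=[-0.2  0.1 -0.6] gap=59.9
```

View pics/s23.png

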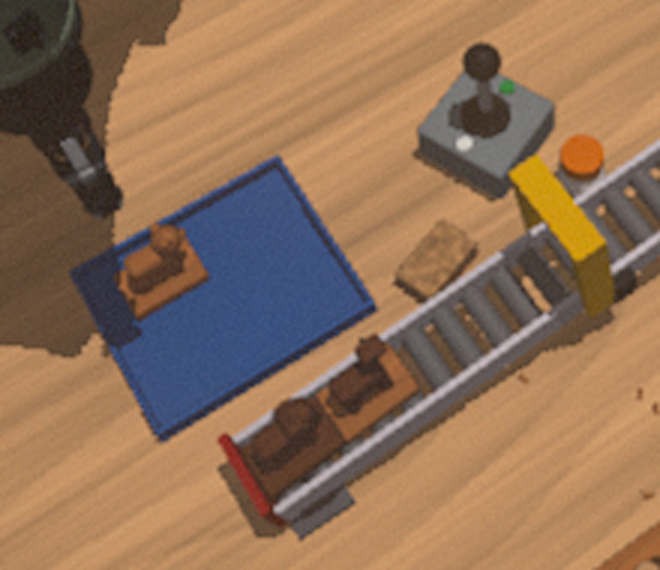

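Bear stands in the tray (crop (165,270)). Next is the giraffe.

```bash

python3 -m pendant '[[0,14.7,34.4,0,60],[0,14.7,34.4,0,60],[0,14.7,34.4,0,60],[0,14.7,34.4,0,60],[0,14.7,34.4,0,60]]'
python3 -m pendant '[[0,14.5,34.4,0,60],[0,0,0,0,60],[0,0,0,0,60],[0,0,0,0,60]]'
python3 go.py 636 -199.4 87 0
```

```text
clock: 42.1
tool_pos: [0.6018, -0.2128, 0.1592]
orientation: [0.001, 0.708, -0.001, 0.707]
wrist_force: [-0.3, -0.7, 1.0]
finger_gap: 0.7
clock: 42.43
tool_pos: [0.6342, -0.2, 0.1592]
orientation: [0.001, 0.708, -0.001, 0.706]
wrist_force: [-0.6, -0.4, 0.0]
finger_gap: 0.7
t=42.43 pos=[ 634.2 -200.   198.2] phi=-0.1 roll=-0.003 now-frame tx=111.2 ty,tz=[0.6 1.8] after-roll ty,tz=[0.6 1.8] |D|=111 F=[-0.6 -0.4  0. ] gap=59.8
```

```bash

python3 -m pendant '[[37,0.5,1.5,0,60],[37,0,0,0,60],[37,0,0,0,60],[0,0,0,0,60],[0,0,0,0,60]]'
python3 go.py 636 -199.4 87 0
python3 -m pendant '[[0,0,0,0,8],[0,0,0,0,8],[0,0,0,0,8],[0,0,0,0,8],[0,0,0,0,8]]' 50
python3 -m pendant '[[-10,0,0,0,8],[-30,0,0,0,8],[-40,0,0,0,8],[-35,0,0,0,8],[0,0,0,0,8]]'
python3 go.py 429 -199.5 100 0
python3 - <<'E'
from h import *
p,d=crop("scene","s24",130,180,350,370,3)
E
```

```text
clock: 42.85
tool_pos: [0.6349, -0.1998, 0.049]
orientation: [0.001, 0.708, -0.001, 0.706]
wrist_force: [0.6, -0.9, 1.7]
finger_gap: 0.702
t=42.85 pos=[ 634.9 -199.8   88. ] phi=-0.2 roll=-0.003 now-frame tx=1.0 ty,tz=[0.4 1.1] after-roll ty,tz=[0.4 1.1] |D|=1 F=[ 0.6 -0.9  1.7] gap=59.9
clock: 43.27
tool_pos: [0.6377, -0.1995, 0.0517]
orientation: [0.001, 0.706, -0.001, 0.708]
wrist_force: [-1.0, -0.2, 10.0]
finger_gap: 0.251
clock: 43.68
tool_pos: [0.6396, -0.2005, 0.173]
orientation: [0.0, 0.704, -0.002, 0.711]
wrist_force: [0.3, 0.0, -1.5]
finger_gap: 0.244
t=43.68 pos=[ 639.6 -200.5  212. ] phi=-0.1 roll=-0.002 now-frame tx=112.0 ty,tz=[   0.4 -210.6] after-roll ty,tz=[   1.  -210.6] |D|=238 F=[ 0.3  0.  -1.5] gap=20.9
```

View pics/s24.png

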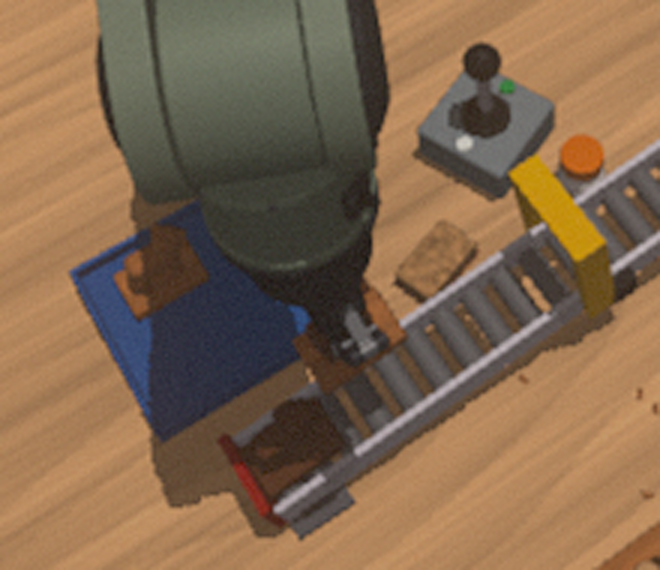

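```bash

python3 -m pendant '[[0,0,-35,0,8],[0,0,-35,0,8],[0,0,-35,0,8],[0,0,-35,0,8],[0,0,-35,0,8]]'
python3 -m pendant '[[0,0.5,-34.5,0,8],[30,0,0,0,8],[35,0,0,0,8],[0,0,0,0,8],[0,0,0,0,8]]'
python3 -m pendant '[[0,0,0,0,8]]'
python3 go.py 429 -199.5 40 0
```

```text
clock: 44.15
tool_pos: [0.4596, -0.1983, 0.1645]
orientation: [0.001, 0.707, -0.0, 0.707]
wrist_force: [0.1, -0.5, -1.0]
finger_gap: 0.25
clock: 44.57
tool_pos: [0.4262, -0.198, 0.0993]
orientation: [0.001, 0.708, -0.001, 0.706]
wrist_force: [0.6, -0.8, -1.2]
finger_gap: 0.246
clock: 44.65
tool_pos: [0.4275, -0.1985, 0.1007]
orientation: [0.001, 0.707, -0.001, 0.707]
wrist_force: [0.4, 0.0, -1.4]
finger_gap: 0.245
t=44.65 pos=[ 427.5 -198.5  139.7] phi=-0.1 roll=-0.002 now-frame tx=99.7 ty,tz=[-1.   1.5] after-roll ty,tz=[-1.   1.5] |D|=100 F=[ 0.4  0.  -1.4] gap=20.9
```

```bash

python3 -m pendant '[[35,-1,1.5,0,8],[35,0,0,0,8],[29,0,0,0,8],[0,0,0,0,8],[0,0,0,0,8]]'
python3 -m pendant '[[3,0,0,0,8],[0,0,0,0,8]]'
python3 -m pendant '[[2,0,0,0,8],[0,0,0,0,8]]'
```

```text
clock: 45.07
tool_pos: [0.4291, -0.1993, 0.001]
orientation: [0.001, 0.707, -0.001, 0.707]
wrist_force: [1.2, 0.4, -1.0]
finger_gap: 0.246
clock: 45.23
tool_pos: [0.4295, -0.1994, -0.0012]
orientation: [0.0, 0.706, -0.001, 0.708]
wrist_force: [0.0, -0.4, -2.3]
finger_gap: 0.249
clock: 45.4
tool_pos: [0.4296, -0.1991, -0.0033]
orientation: [0.001, 0.706, -0.001, 0.708]
wrist_force: [-1.2, 1.9, 17.9]
finger_gap: 0.241
```

```bash

python3 -m pendant '[[0,0,0,0,30],[0,0,0,0,30],[0,0,0,0,55],[0,0,0,0,55],[0,0,0,0,55]]'
python3 -m pendant '[[-30,0,0,0,55],[-40,0,0,0,60],[-40,0,0,0,60],[-40,0,0,0,60],[-15,0,0,0,60]]'
python3 -m pendant '[[0,0,0,0,60],[0,0,0,0,60]]'
python3 low.py
python3 go.py 637 -267 79 0
python3 - <<'E'
from h import *
p,d=crop("scene","s25",130,180,350,370,3)
E
```

```text
clock: 45.82
tool_pos: [0.4287, -0.1991, -0.0043]
orientation: [0.001, 0.707, -0.001, 0.707]
wrist_force: [-0.1, 0.3, -0.4]
finger_gap: 0.64
clock: 46.23
tool_pos: [0.4298, -0.2, 0.1651]
orientation: [0.001, 0.705, -0.001, 0.709]
wrist_force: [0.1, -0.0, 0.8]
finger_gap: 0.705
clock: 46.4
tool_pos: [0.4291, -0.199, 0.1612]
orientation: [0.001, 0.706, -0.001, 0.708]
wrist_force: [0.0, 0.6, -0.7]
finger_gap: 0.703
scene 318 lane y range -0.293 -0.241 torso-top lane [ 0.0004 -0.2772  0.0511] range [0.024 0.051 0.01 ] world [ 0.6379 -0.2713  0.1019] zmax 0.07
top 148 lane y range -0.291 -0.241 torso-top lane [-0.0039 -0.2738  0.0517] range [0.023 0.05  0.01 ] world [ 0.6336 -0.268   0.1029] zmax 0.071
t=46.50 pos=[ 428.2 -198.8  198.9] phi=-0.1 roll=-0.002 now-frame tx=119.9 ty,tz=[-67.8 208.9] after-roll ty,tz=[-68.2 208.8] |D|=250 F=[0.2 0.1 0.8] gap=59.9
```

View pics/s25.png

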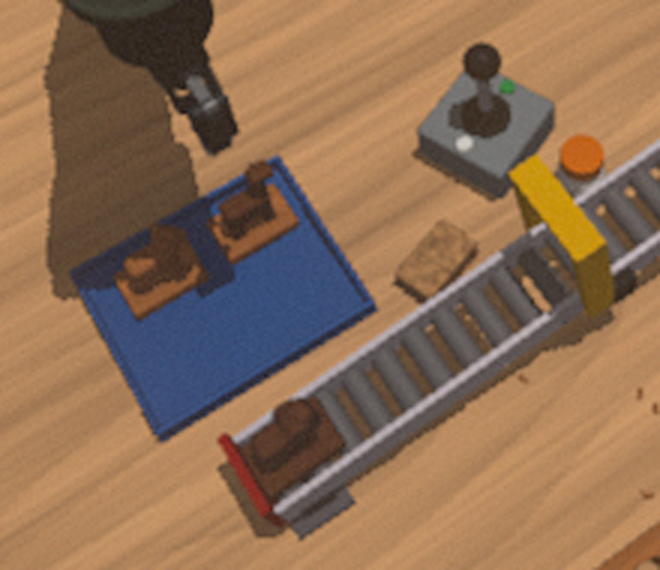

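Bear and giraffe are in the tray; the elephant is at the red stop (crop (295,445)).

```bash

python3 -m pendant '[[0,-11.3,34.6,0,60],[0,-11.3,34.6,0,60],[0,-11.3,34.6,0,60],[0,-11.3,34.6,0,60],[0,-11.3,34.6,0,60]]'
python3 -m pendant '[[0,-11.3,34.8,0,60],[20,0,0,0,60],[0,0,0,0,60],[0,0,0,0,60],[0,0,0,0,60]]'
python3 go.py 636.5 -267 79.5 0
```

```text
clock: 46.97
tool_pos: [0.6025, -0.2563, 0.1589]
orientation: [0.001, 0.708, -0.0, 0.706]
wrist_force: [-0.3, 0.7, 0.7]
finger_gap: 0.7
clock: 47.38
tool_pos: [0.6353, -0.2674, 0.1404]
orientation: [0.001, 0.708, -0.001, 0.707]
wrist_force: [-0.8, -0.5, 0.7]
finger_gap: 0.704
t=47.38 pos=[ 635.3 -267.4  179.4] phi=-0.2 roll=-0.003 now-frame tx=99.9 ty,tz=[0.4 1.2] after-roll ty,tz=[0.4 1.2] |D|=100 F=[-0.8 -0.5  0.7] gap=60.2
```

```bash

python3 -m pendant '[[34,0.5,1,0,60],[33,0,0,0,60],[33,0,0,0,60],[0,0,0,0,60],[0,0,0,0,60]]'
python3 go.py 636.5 -267 79.5 0
python3 -m pendant '[[0,0,0,0,8],[0,0,0,0,8],[0,0,0,0,8],[0,0,0,0,8],[0,0,0,0,8]]' 50
python3 -m pendant '[[-10,0,0,0,8],[-30,0,0,0,8],[-40,0,0,0,8],[-40,0,0,0,8],[0,0,0,0,8]]'
python3 go.py 509 -243.5 120 0
python3 - <<'E'
from h import *
p,d=crop("scene","s26",130,180,350,370,3)
E
```

```text
clock: 47.8
tool_pos: [0.6365, -0.2667, 0.0409]
orientation: [0.001, 0.708, -0.001, 0.707]
wrist_force: [-0.6, -0.2, 1.1]
finger_gap: 0.701
t=47.80 pos=[ 636.5 -266.7   79.9] phi=-0.1 roll=-0.002 now-frame tx=0.4 ty,tz=[-0.3 -0. ] after-roll ty,tz=[-0.3 -0. ] |D|=1 F=[-0.6 -0.2  1.1] gap=59.9
clock: 48.22
tool_pos: [0.6386, -0.2674, 0.0428]
orientation: [0.0, 0.706, -0.001, 0.708]
wrist_force: [0.2, -0.0, 9.8]
finger_gap: 0.247
clock: 48.63
tool_pos: [0.6402, -0.2688, 0.1698]
orientation: [-0.0, 0.704, -0.002, 0.711]
wrist_force: [1.1, -1.3, -0.7]
finger_gap: 0.248
t=48.63 pos=[ 640.2 -268.8  208.8] phi=-0.1 roll=-0.003 now-frame tx=88.8 ty,tz=[  24.9 -131.3] after-roll ty,tz=[  25.3 -131.2] |D|=160 F=[ 1.1 -1.3 -0.7] gap=21.2
```

View pics/s26.png

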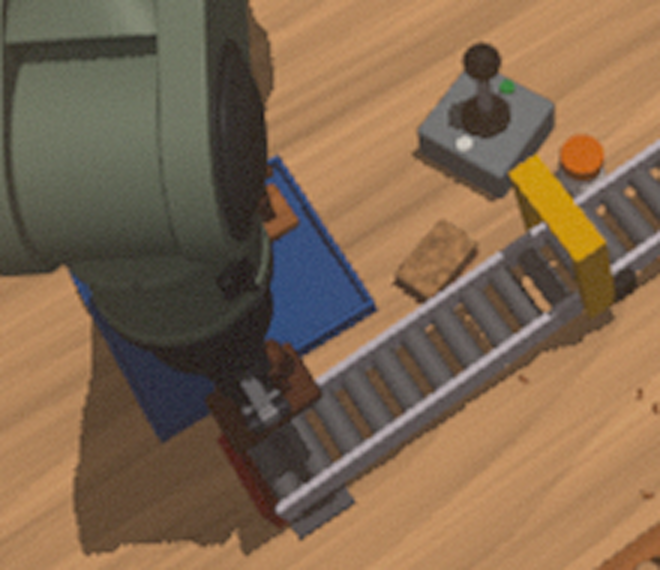

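```bash

python3 -m pendant '[[0,6,-32,0,8],[0,6,-32,0,8],[0,6,-32,0,8],[0,6,-33,0,8],[0,0,0,0,8]]'
python3 -m pendant '[[30,0,0,0,8],[35,0,0,0,8],[0,0,0,0,8],[0,0,0,0,8],[0,0,0,0,8]]'
python3 go.py 510 -243.5 39 0
```

```text
clock: 49.1
tool_pos: [0.5021, -0.2419, 0.1604]
orientation: [0.002, 0.708, -0.001, 0.706]
wrist_force: [2.1, -1.6, -0.6]
finger_gap: 0.244
clock: 49.52
tool_pos: [0.5087, -0.2431, 0.0969]
orientation: [0.001, 0.707, -0.001, 0.707]
wrist_force: [-0.0, 0.1, -2.0]
finger_gap: 0.246
t=49.52 pos=[ 508.7 -243.1  135.9] phi=-0.1 roll=-0.002 now-frame tx=96.9 ty,tz=[-0.4  1.3] after-roll ty,tz=[-0.4  1.3] |D|=97 F=[-0.   0.1 -2. ] gap=21.0
```

```bash

python3 -m pendant '[[35,0,1.3,0,8],[35,0,0,0,8],[27,0,0,0,8],[0,0,0,0,8],[0,0,0,0,8]]'
python3 -m pendant '[[2,0,0,0,8],[0,0,0,0,8]]'
python3 -m pendant '[[2,0,0,0,8],[0,0,0,0,8]]'
```

```text
clock: 49.93
tool_pos: [0.5102, -0.2429, -0.0007]
orientation: [0.001, 0.707, -0.001, 0.707]
wrist_force: [0.0, -0.1, -0.8]
finger_gap: 0.248
clock: 50.1
tool_pos: [0.5105, -0.243, -0.002]
orientation: [0.0, 0.706, -0.001, 0.708]
wrist_force: [0.7, -0.8, -1.3]
finger_gap: 0.243
clock: 50.27
tool_pos: [0.5103, -0.2428, -0.0047]
orientation: [0.001, 0.707, -0.001, 0.708]
wrist_force: [0.9, -0.1, 2.1]
finger_gap: 0.249
```

```bash

python3 -m pendant '[[1,0,0,0,8],[0,0,0,0,30],[0,0,0,0,30],[0,0,0,0,55],[0,0,0,0,55]]'
python3 -m pendant '[[0,0,0,0,55],[-30,0,0,0,55],[-40,0,0,0,55],[-40,0,0,0,55],[-40,0,0,0,55]]'
python3 -m pendant '[[0,35,0,0,55],[0,35,0,0,55],[0,35,0,0,55],[0,35,0,0,55],[0,35,0,0,55]]'
python3 -m pendant '[[0,35,-15,0,55],[0,35,-15,0,55],[0,35,0,0,55],[0,0,0,0,55],[0,0,0,0,55]]'
python3 - <<'E'
from h import *
crop("scene","s27",130,150,350,370,2.7)
crop("top","t27",240,120,480,250,3.3)
import an
an.animals(xr=(.395,.545),yr=(-.334,-.153),zr=(.012,.027),tz=(.035,.061))
p,d=snapshot("scene");W=world("scene",d);x,y,z=np.moveaxis(W,-1,0)
m=(x>.42)&(x<.53)&(abs(y-.02)<.06)&(z>.115)&(z<.156);k=W[m];print(k.mean(0))
print(tcp()[1])
E
```

```text
clock: 50.68
tool_pos: [0.5096, -0.2426, -0.0063]
orientation: [0.001, 0.707, -0.001, 0.707]
wrist_force: [0.3, -1.1, 0.1]
finger_gap: 0.623
clock: 51.1
tool_pos: [0.5091, -0.2426, 0.1452]
orientation: [0.001, 0.707, -0.001, 0.707]
wrist_force: [0.9, -0.0, 1.0]
finger_gap: 0.646
clock: 51.52
tool_pos: [0.5097, -0.066, 0.1437]
orientation: [0.001, 0.707, -0.001, 0.707]
wrist_force: [0.2, 0.2, 0.1]
finger_gap: 0.644
clock: 51.93
tool_pos: [0.4801, 0.0394, 0.1436]
orientation: [-0.0, 0.707, 0.001, 0.707]
wrist_force: [-0.3, -0.7, 1.0]
finger_gap: 0.642
top [435. 195.] base [ 511.6 -237.2   69.    49.8   89.8] torso [ 509.2 -231.2   51.3   21.   -88.7] head [ 0.509 -0.222  0.071] zmax 0.08 349
top [421. 222.] base [ 427.3 -192.5   73.4   45.8   89.6] torso [ 429.  -192.1   39.5   21.1   89.8] head [ 0.429 -0.174  0.088] zmax 0.098 337
top [450. 222.] base [ 426.9 -280.6   68.7   45.9   89.5] torso [ 428.4 -290.    27.1   20.9  -89.8] head [ 0.429 -0.261  0.075] zmax 0.085 342
scene [213. 251.] base [ 429.2 -193.    67.5   47.6   89.7] torso [ 428.9 -193.1   41.4   23.8   85.9] head [ 0.43  -0.175  0.084] zmax 0.092 549
scene [182. 269.] base [ 429.  -280.3   68.3   45.5   88.6] torso [ 429.  -273.2   55.9   22.7   86.3] head [ 0.43  -0.262  0.074] zmax 0.083 575
scene [213. 285.] base [ 509.3 -236.9   68.5   48.2   88.6] torso [ 510.1 -231.9   51.5   22.7   86.6] head [ 0.511 -0.22   0.07 ] zmax 0.076 574
[0.47588935 0.01947981 0.14432764]
[0.48030627 0.03635057 0.18257387]
```

View pics/s27.png

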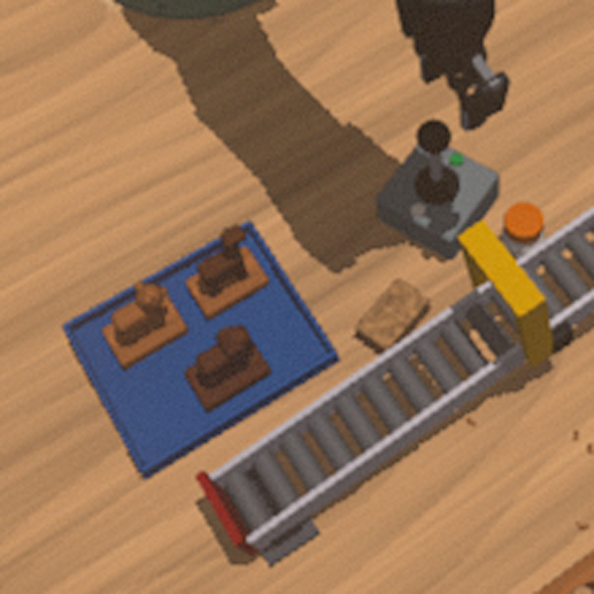

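View pics/t27.png

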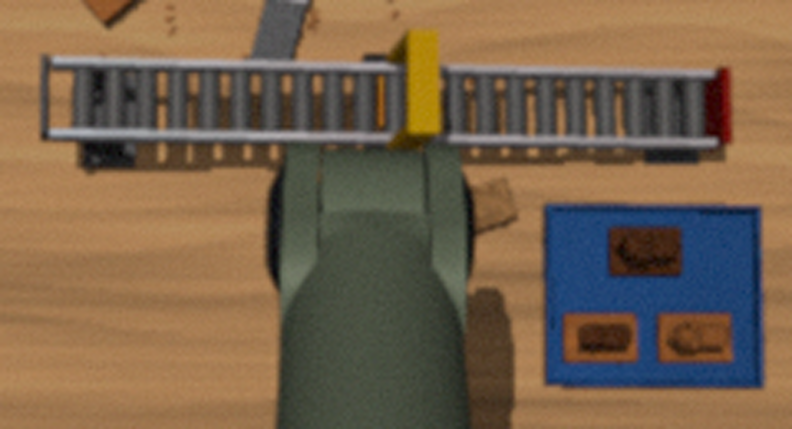

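All three stand upright in the tray, the knob is where it was at the start, and the gate is up. I'll move clear of the stick and hand in.

```bash

python3 -m pendant '[[-30,0,0,0,55],[-30,30,0,0,55],[0,30,0,0,55],[0,30,0,0,55],[0,0,0,0,55]]'
python3 -m pendant '[[0,0,0,0,55],[0,0,0,0,55],[0,0,0,0,55],[0,0,0,0,55],[0,0,0,0,55]]'
python3 - <<'E'
from h import *
import an
an.animals(xr=(.395,.545),yr=(-.334,-.153),zr=(.012,.027),tz=(.035,.061),views=("scene",))
p,d=crop("scene","s28",130,100,450,340,2.4)
sign_off()
E
```

```text
clock: 52.6
tool_pos: [0.4804, 0.1318, 0.2032]
orientation: [-0.0, 0.707, 0.001, 0.707]
wrist_force: [-0.1, 0.0, -0.8]
finger_gap: 0.645
clock: 53.02
tool_pos: [0.4805, 0.1261, 0.203]
orientation: [0.001, 0.707, -0.001, 0.707]
wrist_force: [-0.2, -0.1, 0.5]
finger_gap: 0.646
scene [213. 251.] base [ 429.5 -192.7   68.1   47.7  -89.8] torso [ 428.7 -193.3   41.5   24.1  -89.9] head [ 0.431 -0.174  0.085] zmax 0.094 550
scene [182. 269.] base [ 429.  -280.3   68.7   47.6   86.9] torso [ 429.1 -280.3   41.4   22.7  -89.4] head [ 0.43  -0.261  0.074] zmax 0.083 576
scene [213. 285.] base [ 509.  -236.9   67.7   47.    89.9] torso [ 510.8 -232.    51.4   23.1   87.4] head [ 0.511 -0.22   0.071] zmax 0.077 573
the job is handed in; nothing more can be done
```

View pics/s28.png

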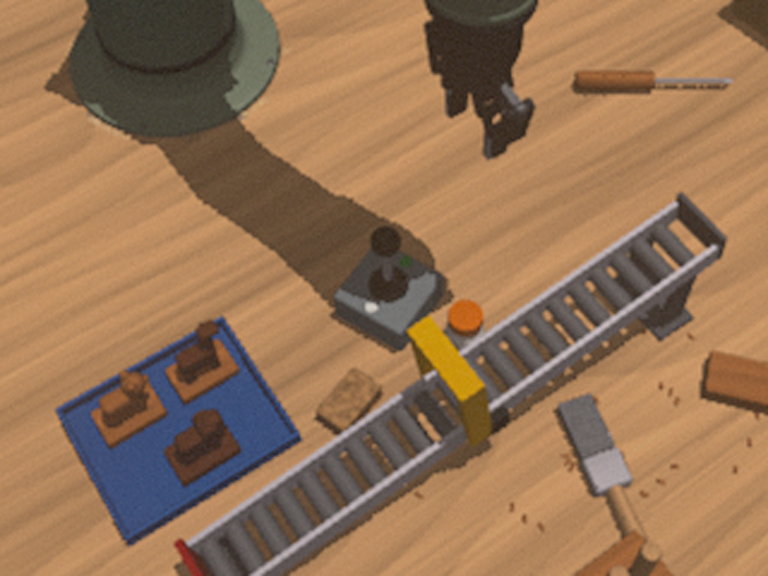

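I sent the three animals present (elephant, giraffe, bear; there was no dog) through the arch and stood them in the blue tray, finishing at about 53 s. They queued at the closed gate. I held the stick at about 0.38 rad (worked out from how far the tool moved) until all three rested on the lower lane, then let it return to centre.

**Last checks:** all three stand upright, within about 41 mm (x) and 51 mm (y) of the tray centre. The knob's measured position matches the start, and the gripper is clear of everything. The glue jar, sanding block and gouge look unmoved in the last picture.

**What disagreed:** the reported TCP height was 39 mm lower than the real fingertips, which I confirmed by touching the bench (the wrist force reached about 51 N there). Because of it, my first grasp closed above the elephant and nudged it about 3 mm. I corrected for the offset from then on.

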